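# Sort the burning pens by length and click the case shut

### The arm

A 6-joint arm with a two-finger parallel gripper is mounted at the origin on the work surface. World frame = base frame: x ahead of the robot, y to its left, z up, the work surface at z = 0. Lengths are in m, angles in rad, forces in N, time in s.
With the tool pointing down it reaches from about 0.375 to 0.975 m from the base axis. Payload 3.8 kg.
Tool frame: the origin (TCP) lies midway between the tips of the shut fingers; the grasp point (between the pads) lies 19 mm behind it; z points along the fingers, y is the line along which they close (so a half turn about z gives the same grasp; the last joint's range is limited). The gripper opens to 85 mm and grips with 20 to 120 N. Pads are 22 mm wide; open, the fingers measure 114 mm over their backs; the gripper's body (76 mm by 85 mm) begins 54 mm behind the grasp point. The pads swing forward as they close: fully open they stand 13 mm farther back than shut.
Start: joints at [-1.36, 0.264, 1.604, -0, 1.274, -0.037], TCP at [0.166, -0.654, 0.231] pointing down, gripper open.
Joint ranges: [-2.63, 2.63], [-0.94, 2.18], [0.31, 2.57], [-1.31, 4.45], [0, 2.66], [-2.55, 2.55]. Speed limits (rad/s): [2.57, 2.57, 3.14, 3.14, 3.14, 3.14].

### API

Orientations are given as a rotation vector (axis times angle).
In Python, from workcell import * gives the robot as it stands. The module is installed in compiled form; this text tells all that it offers.
- The arm moves only by the tool apply_moves, never from a script. Its arguments are lists of equal length, an entry for each row: "fingers": the opening, from 0 (shut) to 1 (fully open); "travel": the shift along the tool's x, y, z normalised to -1 to 1, where 1 is 0.05 m, a list of three; "rotation": the turn, a rotation vector about the tool's x, y, z normalised to -1 to 1, where 1 is 6 degrees, a list of three. In form: {"fingers": [fingers, ...], "travel": [[dx, dy, dz], ...], "rotation": [[ax, ay, az], ...]}. A call has 1 to 12 rows; each row shifts and turns the commanded pose from where the row before left it, along the tool's axes as they then stand; what a row does not reach is not made up. A row lasts 1/10 s, in which the tool goes at most 50 mm and 8.59 degrees, less where a joint would pass 70% of its speed; a pose out of reach is approached as far as the arm can. A call with a number of a shift or a turn outside -1 to 1 is refused whole. A call with a gripper value outside its range is refused whole. The fingers move at their own pace and stop on an object; "newtons" is the grip in N (left out, the last holds). Time passes only in rows, so rows that do not move let the fingers close. It gives the time, the measured TCP pose, the force, the opening and the grip force at its end, in the units of the state.
- read_state(): the state, without advancing time (a new reading comes with each control period).
- read_camera(name): name is "scene" or "top" or "wrist"; returns a dict with "image" (400x640x3 uint8, red, green, blue), "fx", "fy", "cx", "cy" (pixels), "extrinsics" (4x4, takes a point from world to camera coordinates). Camera axes: x right, y down, z forward; pixel columns grow to the right and rows downward; lengths in m; the calibration is good to about 2 mm. A picture is of the moment at which its call begins. There is no depth.
- finish_job(): hands the job in; it is judged then, once.
Trained networks look in the newest picture that a camera, given by its name, has taken for a name from the list of things; names that differ only in an ending like _2 or _b are one class to them, and where a whole thing is asked for, a point or a joint stands for the part that bears it (a point fixed in the world has none). Each returns a list of dicts, best first, with "p" (0 to 1); they miss things now and then, are a little off and sometimes report something else, mostly with a low value. They report only what shows in the picture. A call takes as long as a camera call. They do not tell look-alikes from the thing itself.
- regions_of(camera, name): "mask" (400x640 bool, what is visible of it) and "bbox" ([left, top, width, height] in pixels, round what is visible of it).
- tip_of(camera, name): "location" ([column, row] in pixels: a listed point, or the origin of a listed thing).
The state is a dict: "time": time; "q": joint angles; "joint_vel": joint speeds; "joint_torque": joint torques, N m; "tool_pos": TCP position; "tcp_rot": TCP orientation; "wrist_force": force on the tool from outside, world axes, zero at the start; "torque": the same for the moment, N m; "width": opening from 0.0 (shut) to 1.0 (fully open); "grip_force": force on a finger pad.
Only numpy, scipy, OpenCV 4.12 (cv2) and the standard library are available. Lean on these libraries where they do the work, as an engineer would, in place of code of your own. Each camera call takes 0.05 s, during which the arm holds its last target. There are 200 camera calls.

### The job

Three red burning pens that differ only in length lie on the sloping rest: lay each one fully home and flat in the row of the case that fits its length, handle towards the robot's side, then swing the lid over and press it down past its catch until it is fully shut, firmly but without ramming it. Leave the blue brush in the rest and everything else on the table where it is.

Things in the scene. Friction and masses are not known exactly. Their poses are not given: they have to be found in the camera images.
- pen_short: the short burning pen, 115 mm long, about 80 g: red flat-sided handle 78 x 22 wide x 20 mm high with a black band, then a 9 mm steel shaft with brass tip. The pens differ only in shaft length. Origin: at the butt end, centre of the underside; x along the pen to the tip, y across, z out of the handle's top. Starts in any place of the rest, butt low towards the robot, x raised 35 degrees.
- row_short: the short row: wooden channel in the case, 123 mm long inside; three rows side by side, 54 mm apart, in any order. Origin: middle of its front (robot side) end, on its floor; x to the tip end, y across, z up. 28 mm wide to x = 88 mm (handle), then 16 mm (shaft). Walls 12 mm high, cut away at x = 16 to 68 mm for fingers. Pen home: flat on the floor, its origin at x = 0 to 8 mm.
- pen_middle: the middle burning pen, 145 mm long, about 80 g: red flat-sided handle 78 x 22 wide x 20 mm high with a black band, then a 9 mm steel shaft with brass tip. The pens differ only in shaft length. Origin: at the butt end, centre of the underside; x along the pen to the tip, y across, z out of the handle's top. Starts in any place of the rest, butt low towards the robot, x raised 35 degrees.
- row_middle: the middle row: wooden channel in the case, 153 mm long inside; three rows side by side, 54 mm apart, in any order. Origin: middle of its front (robot side) end, on its floor; x to the tip end, y across, z up. 28 mm wide to x = 88 mm (handle), then 16 mm (shaft). Walls 12 mm high, cut away at x = 16 to 68 mm for fingers. Pen home: flat on the floor, its origin at x = 0 to 8 mm.
- pen_long: the long burning pen, 175 mm long, about 80 g: red flat-sided handle 78 x 22 wide x 20 mm high with a black band, then a 9 mm steel shaft with brass tip. The pens differ only in shaft length. Origin: at the butt end, centre of the underside; x along the pen to the tip, y across, z out of the handle's top. Starts in any place of the rest, butt low towards the robot, x raised 35 degrees.
- row_long: the long row: wooden channel in the case, 183 mm long inside; three rows side by side, 54 mm apart, in any order. Origin: middle of its front (robot side) end, on its floor; x to the tip end, y across, z up. 28 mm wide to x = 88 mm (handle), then 16 mm (shaft). Walls 12 mm high, cut away at x = 16 to 68 mm for fingers. Pen home: flat on the floor, its origin at x = 0 to 8 mm.
- case: fixed plywood case, 204 (x) x 202 (y) x 42 mm high without lid, walls 6 mm; the rows' floors are 12 mm above the table. Origin: centre of its underside; y points to the hinge wall, -y to the wall with the catch (black block 62 mm wide standing out 26 mm, with a steel spring catch up to 45 mm high).
- lid (a joint): angle of the lid (rad): 0 shut, 1.57 upright, 2.05 open stop. Starts leaning back at 1.85 to 2.0, held by friction. Pushing its free edge from behind (1 to 3 N) swings it over; below about 1.1 it sinks slowly by itself and stops ajar at about 0.08 on the spring catch; about 8 to 15 N down on its pad clicks it past the catch to 0.
- lid_hinge (a point): middle of the lid's hinge line, 42 mm above the table on the +y wall of the case; the hinge runs along the case's x. The lid reaches 202 mm from it, is 204 mm wide and 8 mm thick.
- lid_edge (a point): middle of the lid's free edge, 202 mm from the hinge line and half way through its thickness. z axis: out of the lid's top face.
- lid_pad (a point): middle of the black rubber press pad (60 x 30 mm) on the lid's top face, 20 mm from the free edge; z axis points out of the top face.
- rack: wooden rest, 274 mm wide, sloping up 35 degrees away from the robot; four places 60 mm apart. Handles lie on two bars 12 and 72 mm from the butt, between 8 mm high guide ribs there, butt against a 14 mm high stop; between the bars they are free on both sides. Origin: on the table below the middle of the stop, 40 mm under the pens' origins; x up-slope (level), y across.
- brush: bystander in the fourth place of the rest: cleaning brush with a blue handle of the same shape as the pens', 150 mm long; stays in the rest. Same frame as the pens.
- slice: bystander: wooden tree slice, 110 mm across, 18 mm high; origin under its centre.
- sander: bystander: cork sanding block 100 x 60 x 32 mm; origin under its centre.
- glue: bystander: white glue bottle, 52 mm across, 130 mm high; origin under its centre.
- tape: bystander: yellow tape roll, 84 mm across, 20 mm high; origin under its centre.
- ruler: bystander: flat wooden ruler 200 x 30 x 5 mm along its x; origin under its centre.
- mug: bystander: blue mug, 80 mm across, 90 mm high; origin under its centre.
There are look-alikes about, which are no part of the job. Leave any turquoise look-alike of the pen_middle alone.

How it is judged:
On the way, in this order (a step that is already met when the one before it is completed fails the run):
1. all three pens lie flat in the rows of their own length, lid still open (x of pen_short in the frame of row_short between -0.004 and 0.012 m and y of pen_short in the frame of row_short between -0.006 and 0.006 m and z of pen_short in the frame of row_short between -0.004 and 0.004 m and angle between the x axis of pen_short and the x axis of row_short, either way round below 0.1 rad and angle between each of pen_short, pen_middle, pen_long's own z axis and vertical below 0.1 rad and linear speed of each of pen_short, pen_middle, pen_long below 0.02 m/s and x of pen_middle in the frame of row_middle between -0.004 and 0.012 m and y of pen_middle in the frame of row_middle between -0.006 and 0.006 m and z of pen_middle in the frame of row_middle between -0.004 and 0.004 m and angle between the x axis of pen_middle and the x axis of row_middle, either way round below 0.1 rad and x of pen_long in the frame of row_long between -0.004 and 0.012 m and y of pen_long in the frame of row_long between -0.006 and 0.006 m and z of pen_long in the frame of row_long between -0.004 and 0.004 m and angle between the x axis of pen_long and the x axis of row_long, either way round below 0.1 rad and value of joint lid above 0.3 rad), for 0.2 s.
2. the lid is fully shut (value of joint lid below 0.02 rad), for 0.2 s.
At the end, for the whole second after the job is handed in: Each pen at rest in its own row: origin -4 to 12 mm along, within 6 mm across and 4 mm in height of the row's origin, within 0.1 rad of level and of the row's direction; lid below 0.02 rad; brush moved under 20 mm, other bystanders under 30 mm (x of pen_short in the frame of row_short between -0.004 and 0.012 m and y of pen_short in the frame of row_short between -0.006 and 0.006 m and z of pen_short in the frame of row_short between -0.004 and 0.004 m and angle between the x axis of pen_short and the x axis of row_short, either way round below 0.1 rad and angle between each of pen_short, pen_middle, pen_long's own z axis and vertical below 0.1 rad and linear speed of each of pen_short, pen_middle, pen_long below 0.02 m/s and x of pen_middle in the frame of row_middle between -0.004 and 0.012 m and y of pen_middle in the frame of row_middle between -0.006 and 0.006 m and z of pen_middle in the frame of row_middle between -0.004 and 0.004 m and angle between the x axis of pen_middle and the x axis of row_middle, either way round below 0.1 rad and x of pen_long in the frame of row_long between -0.004 and 0.012 m and y of pen_long in the frame of row_long between -0.006 and 0.006 m and z of pen_long in the frame of row_long between -0.004 and 0.004 m and angle between the x axis of pen_long and the x axis of row_long, either way round below 0.1 rad and value of joint lid below 0.02 rad and distance of brush from where it was at the start of the episode below 0.02 m and distance of each of slice, sander, glue, tape, ruler, mug from where it was at the start of the episode below 0.03 m); the robot touches nothing.
It fails at once if a bystander is moved (brush over 20 mm, others over 30 mm) (distance of brush from where it was at the start of the episode above 0.02 m or distance of any of slice, sander, glue, tape, ruler, mug from where it was at the start of the episode above 0.03 m).
It fails at once if the fingers ram the lid with more than 80 N (contact force between the fingers and lid above 80 N).
It also fails if it takes over 72 s, if anything falls off the work surface, if the arm or the gripper's body presses on something with over 40 N, if the wrist force passes 120 N, or if a joint passes its speed limit or range.

## Working session

There is one attempt and no reset: what is moved stays moved. The work goes in short steps, Python scripts to look and compute and a tool call to move; the robot and the scene stay as the last step left them, time stands still between calls to the robot, and variables do not carry over. Pictures are saved under pics/ and viewed, at most 10 in all, crops included, and the job is handed in when it is done.

Besides the shell and the picture viewer there is one more tool, called after "Call:" as name(argument=value, ...) on one line, values as JSON. apply_moves: Moves the arm, as the interface text tells. Scaled input: -1 to 1 covers 0.05 m each way for a shift and 6 degrees each way for a turn. Its arguments: {"type":"object","properties":{"fingers":{"type":"array","items":{"type":"number"}},"travel":{"type":"array","items":{"type":"array","items":{"type":"number"}}},"rotation":{"type":"array","items":{"type":"array","items":{"type":"number"}}},"newtons":{"type":"number"}},"required":["fingers","travel","rotation"]}

```bash
mkdir -p pics; cat > h.py <<'E'
from workcell import *
import numpy as np, cv2
from scipy.spatial.transform import Rotation as R
def ray(c,px):
    E=np.array(c["extrinsics"]);Rm=E[:3,:3];o=-Rm.T@E[:3,3]
    d=Rm.T@np.array([(px[0]-c["cx"])/c["fx"],(px[1]-c["cy"])/c["fy"],1.]);return o,d/np.linalg.norm(d)
def onz(c,px,z):
    o,d=ray(c,px);return o+d*(z-o[2])/d[2]
def tri(*rs):
    A=np.zeros((3,3));b=np.zeros(3)
    for o,d in rs:
        P=np.eye(3)-np.outer(d,d);A+=P;b+=P@o
    p=np.linalg.solve(A,b);return p,max(np.linalg.norm((np.eye(3)-np.outer(d,d))@(p-o)) for o,d in rs)
def proj(c,P):
    E=np.array(c["extrinsics"]);p=E[:3,:3]@np.array(P)+E[:3,3];return np.array([c["fx"]*p[0]/p[2]+c["cx"],c["fy"]*p[1]/p[2]+c["cy"]])
E
python3 - <<'E'
from h import *
np.set_printoptions(precision=3,suppress=True)
s=read_state();print(s["tool_pos"],s["tcp_rot"],s["width"])
for n in ["scene","top"]:
    c=read_camera(n);cv2.imwrite(f"pics/{n}0.png",c["image"][:,:,::-1])
    print(n,c["fx"],np.array(c["extrinsics"]))
    for t in ["pen_short","pen_middle","pen_long","brush","rack","case","row_short","row_middle","row_long","lid_hinge","lid_edge","lid_pad"]:
        print(t,[(np.round(d["location"],1).tolist(),round(d["p"],2),np.round(onz(c,d["location"],0.04),3)[:2].tolist()) for d in tip_of(n,t)][:5])
E
```

```text
[ 0.165 -0.654  0.23 ] [-3.115 -0.388  0.   ] 1.0000381680735875
scene 388.2277829154406 [[-0.696  0.718  0.011  0.397]
 [ 0.582  0.573 -0.576 -0.253]
 [-0.42  -0.395 -0.817  1.424]
 [ 0.     0.     0.     1.   ]]
pen_short [([290.1, 173.9], 0.72, [0.501, -0.2])]
pen_middle [([240.6, 154.3], 0.63, [0.559, -0.381]), ([303.3, 184.4], 0.62, [0.501, -0.139]), ([439.1, 266.7], 0.58, [0.44, 0.335]), ([358.4, 199.7], 0.35, [0.424, 0.026])]
pen_long [([273.5, 154.4], 0.75, [0.482, -0.302]), ([390.6, 243.5], 0.3, [0.477, 0.193])]
brush [([282.1, 159.9], 0.74, [0.478, -0.263])]
rack [([288.8, 176.4], 0.68, [0.511, -0.195])]
case []
row_short [([390.6, 245.0], 0.83, [0.48, 0.196]), ([439.6, 265.9], 0.62, [0.437, 0.335]), ([289.7, 177.7], 0.41, [0.513, -0.189])]
row_middle [([379.8, 230.9], 0.59, [0.465, 0.145])]
row_long [([403.2, 258.4], 0.76, [0.49, 0.248]), ([444.2, 237.0], 0.51, [0.35, 0.292])]
lid_hinge []
lid_edge [([437.3, 266.1], 0.82, [0.442, 0.33]), ([437.0, 271.5], 0.38, [0.457, 0.339])]
lid_pad []
top 469.45648519951885 [[ 0.006 -1.     0.013 -0.067]
 [-0.998 -0.007 -0.069  0.556]
 
[... 236 characters left out ...]
-0.406])]
pen_long [([419.4, 227.6], 0.85, [0.491, -0.317])]
brush [([392.9, 228.8], 0.6, [0.488, -0.244]), ([157.8, 197.5], 0.3, [0.57, 0.407])]
rack [([382.7, 229.7], 0.72, [0.485, -0.215]), ([256.3, 236.2], 0.48, [0.465, 0.133]), ([200.5, 288.5], 0.3, [0.322, 0.283])]
case [([405.2, 270.0], 0.56, [0.375, -0.277])]
row_short [([236.1, 236.0], 0.58, [0.465, 0.189])]
row_middle [([256.1, 237.7], 0.86, [0.461, 0.134])]
row_long [([214.4, 236.6], 0.78, [0.463, 0.248]), ([254.4, 237.0], 0.39, [0.463, 0.138])]
lid_hinge [([201.2, 200.5], 0.6, [0.563, 0.287])]
lid_edge [([153.0, 194.4], 0.85, [0.579, 0.42])]
lid_pad [([354.5, 221.5], 0.62, [0.507, -0.137]), ([154.7, 199.7], 0.59, [0.564, 0.415])]
```

View pics/top0.png

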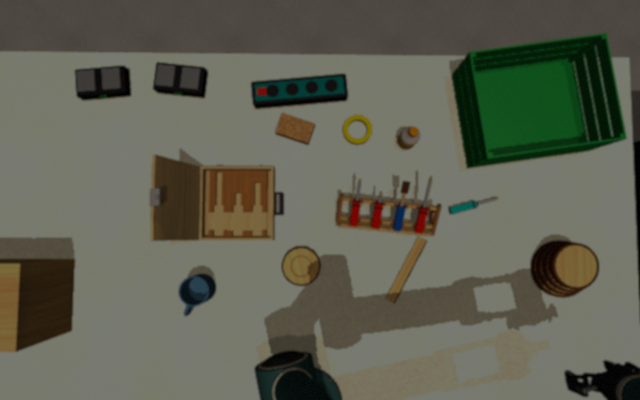

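View pics/scene0.png

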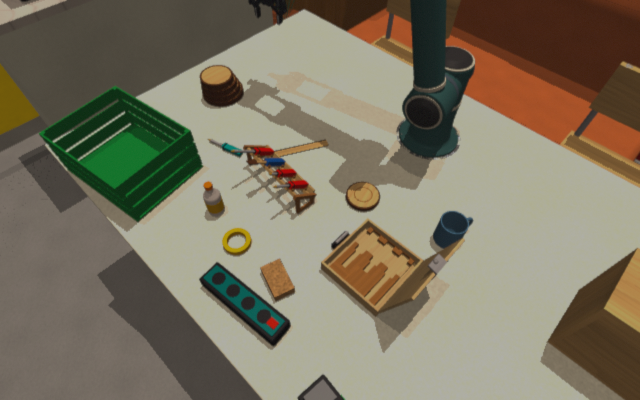

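Top view: the rest is at (387,210) with red pens at columns 354, 377 and 424, and the blue brush at 399. The turquoise decoy lies apart at (472,205). The case is at (238,203) with its lid on the left, and the rows run long, short, middle from left to right. The ruler lies in front of the rest at (408,268). The scene view agrees.

```bash
python3 - <<'E'
from h import *
np.set_printoptions(precision=3,suppress=True)
s=read_state();T=np.eye(4);T[:3,:3]=R.from_rotvec(s["tcp_rot"]).as_matrix();T[:3,3]=s["tool_pos"]
w=read_camera("wrist");print("tcp->cam",np.array(w["extrinsics"])@T,w["fx"])
a=read_camera("scene");b=read_camera("top")
for t,pa,pb in [("pA",(303.3,184.4),(351.9,220)),("pB",(290.1,173.9),(376.6,226.4)),("brush",(282.1,159.9),(392.9,228.8)),("pL",(273.5,154.4),(419.4,227.6)),("rlong",(403.2,258.4),(214.4,236.6)),("rsh",(390.6,245),(236.1,236)),("rmid",(379.8,230.9),(256.1,237.7)),("edge",(437.3,266.1),(153,194.4))]:
    print(t,*tri(ray(a,pa),ray(b,pb)))
E
```

```text
tcp->cam [[ 0.     1.     0.    -0.   ]
 [-0.965  0.    -0.261  0.025]
 [-0.261 -0.     0.965  0.155]
 [ 0.     0.     0.     1.   ]] 303.1795151035007
pA [ 0.511 -0.129  0.057] 9.049547779645467e-05
pB [ 0.496 -0.201  0.034] 0.0029889658284120713
brush [ 0.49  -0.243  0.065] 0.0036985233372918884
pL [ 0.486 -0.311  0.037] 0.008802252060925574
rlong [0.468 0.249 0.01 ] 0.00772497703952252
rsh [0.466 0.192 0.016] 0.0014292001422925927
rmid [0.459 0.138 0.026] 0.0029772609663933644
edge [0.561 0.349 0.239] 0.00041244338803483123
```

Call:
apply_moves(fingers=[0.5,0.5,0.5,0.5,0.5,0.5,0.5,0.5,0.5,0.5,0.5,0.5], travel=[[0.776,-0.583,0],[0.776,-0.583,0],[0.776,-0.583,0],[0.776,-0.583,0],[0.776,-0.583,0],[0.776,-0.583,0],[0.776,-0.583,0],[0.776,-0.583,0],[0.776,-0.583,0],[0.776,-0.583,0],[0.776,-0.583,0],[0.776,-0.583,0]], rotation=[[0,0,0],[0,0,0],[0,0,0],[0,0,0],[0,0,0],[0,0,0],[0,0,0],[0,0,0],[0,0,0],[0,0,0],[0,0,0],[0,0,0]], newtons=40)

```text
time: 2.65
tool_pos: [0.5322, -0.1994, 0.2317]
tcp_rot: [3.117, 0.388, 0.001]
wrist_force: [1.7, -1.0, 0.5]
width: 0.501
grip_force: 0.0
```

Call:
apply_moves(fingers=[0.5,0.5,0.5,0.5,0.5], travel=[[0,0,0],[0,0,0],[0,0,0],[0,0,0],[0,0,0]], rotation=[[0,0,0.84],[0,0,0.84],[0,0,0.84],[0,0,0.84],[0,0,0]])

```text
time: 3.15
tool_pos: [0.5312, -0.2009, 0.2314]
tcp_rot: [3.137, -0.163, 0.0]
wrist_force: [-0.7, -0.0, 0.1]
width: 0.5
grip_force: 0.0
```

```bash
cat > look.py <<'E'
from h import *
import sys,pickle
n=sys.argv[1];c=read_camera("wrist");cv2.imwrite(f"pics/{n}.png",c["image"][:,:,::-1])
L={}
for t in sys.argv[2:]:
    L[t]=[(d["location"],d["p"]) for d in tip_of("wrist",t)]
    M=[]
    for d in regions_of("wrist",t)[:4]:
        M.append((d["p"],d["mask"]))
    L[t+"_m"]=M
    print(t,[(np.round(l,1).tolist(),round(p,2),np.round(onz(c,l,0.03),3)[:2].tolist()) for l,p in L[t]])
    for p,m in M:
        r=cv2.minAreaRect(np.argwhere(m)[:,::-1].astype(np.float32));print("   mask",round(p,2),int(m.sum()),np.round(r[0],1),np.round(r[1],1),round(r[2],1))
pickle.dump(({k:c[k] for k in c},L),open(n+".pkl","wb"))
E
python3 look.py w1 pen_short pen_middle pen_long brush rack
```

```text
pen_short [([315.6, 207.5], 0.64, [0.495, -0.197]), ([361.9, 206.6], 0.22, [0.491, -0.251])]
   mask 0.75 1614 [310.8 177.7] [87.4 23.8] 87.5
pen_middle [([260.1, 209.6], 0.89, [0.5, -0.131]), ([487.3, 144.3], 0.83, [0.549, -0.395])]
   mask 0.79 2057 [551.2 126.4] [ 22.5 135.9] 69.4
   mask 0.6 2140 [245.8 162.8] [123.7  28.2] 78.7
pen_long [([418.1, 204.4], 0.68, [0.487, -0.317])]
   mask 0.73 2968 [451.1 142.2] [ 30.7 174.9] 23.2
brush [([365.3, 207.4], 0.81, [0.489, -0.255])]
   mask 0.84 2853 [377.4 156.6] [ 27.6 133.6] 11.5
rack [([336.1, 198.4], 0.74, [0.504, -0.222])]
   mask 0.66 9639 [343.1 185.3] [ 77.7 294. ] 89.8
   mask 0.66 1001 [ 13.  355.5] [55. 26.] 90.0
   mask 0.22 2847 [376.3 156.6] [ 27.4 134.6] 11.7
```

View pics/w1.png

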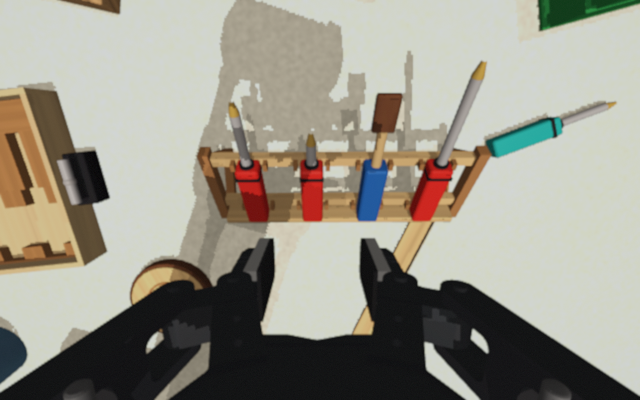

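Call:
apply_moves(fingers=[0.5,0.5,0.5], travel=[[0,1,0],[0,1,0],[0,0,0]], rotation=[[0,0,0],[0,0,0],[0,0,0]])

```text
time: 4.0
tool_pos: [0.5201, -0.3057, 0.2314]
tcp_rot: [3.134, -0.17, 0.0]
wrist_force: [0.7, 1.1, 0.6]
width: 0.5
grip_force: 0.0
```

```bash
python3 look.py w2 pen_short pen_middle pen_long brush rack
```

```text
pen_short [([219.6, 208.7], 0.69, [0.495, -0.189])]
   mask 0.7 1973 [201.3 178.9] [95.1 30.2] 69.9
   mask 0.51 2729 [129.3 162.7] [141.9  32.6] 58.4
pen_middle [([399.0, 147.3], 0.7, [0.544, -0.403]), ([166.7, 211.5], 0.67, [0.498, -0.126]), ([221.2, 207.8], 0.59, [0.496, -0.191])]
   mask 0.79 1807 [459.7 125.8] [ 21.4 127.8] 69.2
   mask 0.6 2581 [128.1 163.9] [141.6  30.2] 53.1
pen_long [([325.2, 204.8], 0.87, [0.486, -0.313])]
   mask 0.93 2461 [327.3 141.1] [ 23.6 160.3] 1.6
brush [([272.4, 207.7], 0.95, [0.49, -0.251])]
   mask 0.96 2683 [259.9 156.5] [133.2  26.3] 78.7
rack [([250.5, 197.7], 0.72, [0.504, -0.227])]
   mask 0.7 9620 [229.4 184.9] [ 77.8 294.1] 89.2
```

The view shows the middle pen at left (255,190), the short pen at (312,190), the brush at (372,190) and the long pen at (432,190). The ruler lies in front of the rest and the case's catch is at left.

```bash
python3 - <<'E'
from h import *
import pickle
np.set_printoptions(precision=4,suppress=True)
from scipy.optimize import least_squares
c1,L1=pickle.load(open("w1.pkl","rb"));c2,L2=pickle.load(open("w2.pkl","rb"))
obs1=[(260.1,209.6),(315.6,207.5),(365.3,207.4),(418.1,204.4)];obs2=[(166.7,211.5),(219.6,208.7),(272.4,207.7),(325.2,204.8)]
for a,b in zip(obs1,obs2): print(tri(ray(c1,a),ray(c2,b)))
ys=[.09,.03,-.03,-.09]
def pts(p):
    x,y,z,th=p;return [(x-np.sin(th)*k,y+np.cos(th)*k,z) for k in ys]
def f(p): return np.concatenate([np.r_[proj(c1,P)-a,proj(c2,P)-b] for P,a,b in zip(pts(p),obs1,obs2)])
r=least_squares(f,[.49,-.22,.04,-.1]);print("rack",r.x,np.degrees(r.x[3]),r.cost);print(f(r.x).round(1));print(np.array(pts(r.x)))
# handle axis check: red/blue mask centroid in both views
for n,c in (("w1",c1),("w2",c2)):
    hsv=cv2.cvtColor(c["image"],cv2.COLOR_RGB2HSV);h,s,v=cv2.split(hsv)
    red=((h<8)|(h>172))&(s>150)&(v>70);blue=(h>105)&(h<125)&(s>150)&(v>70)
    for nm,m in(("red",red),("blue",blue)):
        k,l,st,ce=cv2.connectedComponentsWithStats(m.astype(np.uint8))
        print(n,nm,[(ce[i].round(1).tolist(),st[i].tolist()) for i in range(1,k) if st[i][4]>200])
    th=r.x[3];ax=np.array([np.cos(th)*np.cos(.611),np.sin(th)*np.cos(.611),np.sin(.611)]);az=np.array([-np.cos(th)*np.sin(.611),-np.sin(th)*np.sin(.611),np.cos(.611)])
    for P in pts(r.x): print("pred top-center",proj(c,np.array(P)+.037*ax+.02*az).round(1),"butt-top",proj(c,np.array(P)+.02*az).round(1))
E
```

```text
(array([ 0.503 , -0.1342,  0.0453]), np.float64(0.0007768992907597561))
(array([ 0.5017, -0.1973,  0.0538]), np.float64(0.0005151297581664864))
(array([ 0.4932, -0.2533,  0.0429]), np.float64(0.00015859739995556946))
(array([ 0.4901, -0.3134,  0.042 ]), np.float64(0.00035926986879373444))
rack [ 0.4965 -0.2239  0.044  -0.07  ] -4.011731575915842 5.9123886624172775
[ 0.2  0.6  0.5 -0.8 -2.6  1.   0.2  0.1  0.5 -0.6  0.2 -0.9  0.8  0.7
  0.2  0. ]
[[ 0.5028 -0.1341  0.044 ]
 [ 0.4986 -0.1939  0.044 ]
 [ 0.4944 -0.2538  0.044 ]
 [ 0.4902 -0.3136  0.044 ]]
w1 red [([429.6, 191.3], [410, 159, 43, 62, 1478]), ([247.6, 171.8], [234, 160, 27, 20, 357]), ([311.2, 171.4], [300, 160, 23, 20, 305]), ([254.6, 200.3], [238, 174, 31, 48, 951]), ([311.9, 200.1], [301, 181, 22, 40, 814])]
w1 blue [([371.0, 191.0], [358, 160, 29, 60, 1167])]
pred top-center [252.  203.1] butt-top [258.4 224.5]
pred top-center [311.8 201.1] butt-top [313.2 222.8]
pred top-center [371.9 199.2] butt-top [368.1 221.1]
pred top-center [432.1 197.2] butt-top [423.2 219.3]
w2 red [([325.7, 170.7], [315, 159, 23, 20, 327]), ([135.3, 172.1], [120, 160, 30, 21, 390]), ([199.3, 171.7], [185, 160, 28, 21, 371]), ([211.0, 199.5], [190, 171, 39, 51, 1082]), ([153.0, 199.0], [125, 172, 50, 50, 1265]), ([325.8, 199.5], [315, 180, 22, 41, 832])]
w2 blue [([266.2, 191.2], [251, 160, 30, 60, 1138])]
pred top-center [146.3 203.6] butt-top [161.9 225.1]
pred top-center [206.  201.4] butt-top [216.5 223.1]
pred top-center [265.9 199.2] butt-top [271.3 221.1]
pred top-center [326. 197.] butt-top [326.2 219.1]
```

```bash
python3 - <<'E'
from h import *
import pickle
np.set_printoptions(precision=4,suppress=True)
from scipy.optimize import least_squares
c1,_=pickle.load(open("w1.pkl","rb"));c2,_=pickle.load(open("w2.pkl","rb"))
O={1:[(234,269,160,222),(300,323,160,221),(358,387,160,220),(410,453,159,221)],2:[(120,175,160,222),(185,229,160,222),(251,281,160,220),(315,338,159,221)]}
ys=[.09,.03,-.03,-.09]
box=np.array([(a,b,c) for a in(0,.078) for b in(-.011,.011) for c in(0,.02)])
def f(p):
    o=[]
    M=(R.from_euler("z",p[3])*R.from_euler("y",-p[4]))
    for v,c in((1,c1),(2,c2)):
        for k,ob in zip(ys,O[v]):
            P=np.array([p[0]-np.sin(p[3])*k,p[1]+np.cos(p[3])*k,p[2]])+M.apply(box)
            q=np.array([proj(c,a) for a in P]);o+=[q[:,0].min()-ob[0],q[:,0].max()-ob[1],q[:,1].min()-ob[2],q[:,1].max()-ob[3]]
    return np.array(o)
for fix in(1,0):
    g=(lambda p:f(np.r_[p,.611])) if fix else f
    r=least_squares(g,[.4965,-.224,.044,-.07]+([] if fix else [.611]),loss="soft_l1",f_scale=1,x_scale=.01);print(r.x,np.degrees(r.x[3:]),r.cost);print(g(r.x).reshape(8,4).round(1))
E
```

```text
[ 0.4927 -0.2225  0.0352 -0.1036] [-5.9346] 25.30678401419784
[[ 0.5  1.3 -1.4  0.6]
 [-0.8 -0.1 -1.4  1.6]
 [-3.7  0.6 -1.4  2.6]
 [-4.3 -0.6 -0.4  1.6]
 [ 0.2  4.5 -0.8  1.2]
 [-0.   2.  -1.1  1. ]
 [-1.3  1.4 -1.4  2.7]
 [-0.5  0.2 -0.7  1.4]]
[ 0.4947 -0.2229  0.034  -0.1013  0.6678] [-5.8022 38.2606] 17.288867924583656
[[ 0.2  1.5 -0.2 -0.6]
 [-0.8  0.  -0.3  0.3]
 [-3.6  1.1 -0.5  1.2]
 [-4.3  0.1  0.4  0. ]
 [-0.6  4.9  0.3 -0. ]
 [-0.5  2.3 -0.1 -0.4]
 [-1.5  1.7 -0.5  1.2]
 [-0.5  0.4  0.1 -0.1]]
```

```bash
cat >> h.py <<'E'
from scipy.linalg import logm,expm
def Rt(yaw,pitch=0): # tool x along yaw, raised by pitch (deg); z down
    return (R.from_euler("z",yaw,degrees=True)*R.from_euler("y",-pitch,degrees=True)).as_matrix()@np.diag([1,-1,-1.])
def H(M,p):
    T=np.eye(4);T[:3,:3]=M;T[:3,3]=p;return T
def cur():
    s=read_state();return H(R.from_rotvec(s["tcp_rot"]).as_matrix(),s["tool_pos"])
def go(T,n,T0=None):
    D=np.linalg.inv(cur() if T0 is None else T0)@T
    d=expm(np.real(logm(D))/n);print(n,"rows: travel",(d[:3,3]/.05).round(3).tolist(),"rotation",(np.degrees(R.from_matrix(d[:3,:3]).as_rotvec())/6).round(3).tolist());return T
RK=np.array([.4946,-.223,.040]);YR=-5.9
def pen(k,up=0,along=.042,z=0.0): # grasp TCP at place k (y offset)
    M=Rt(YR,35);return H(M,RK+Rt(YR)[:,1]*-k+M[:,0]*along-M[:,2]*(z+up))
E
python3 - <<'E'
from h import *
A=pen(.09,.1);print(A[:3,3]);go(A,7);go(pen(.09),5,A)
E
```

```text
[ 0.48101966 -0.13111732  0.14600541]
7 rows: travel [-0.224, -0.468, 0.196] rotation [-0.0, 0.833, 0.0]
5 rows: travel [0.0, 0.0, 0.4] rotation [-0.0, -0.0, -0.0]
```

Call:
apply_moves(fingers=[0.5,0.5,0.5,0.5,0.5,0.5,0.5,0.5,0.5], travel=[[-0.224,-0.468,0.196],[-0.224,-0.468,0.196],[-0.224,-0.468,0.196],[-0.224,-0.468,0.196],[-0.224,-0.468,0.196],[-0.224,-0.468,0.196],[-0.224,-0.468,0.196],[0,0,0],[0,0,0]], rotation=[[0,0.833,0],[0,0.833,0],[0,0.833,0],[0,0.833,0],[0,0.833,0],[0,0.833,0],[0,0.833,0],[0,0,0],[0,0,0]])

```text
time: 5.45
tool_pos: [0.4799, -0.1308, 0.1451]
tcp_rot: [2.964, -0.153, 0.931]
wrist_force: [1.0, -0.9, 1.0]
width: 0.5
grip_force: 0.0
```

```bash
python3 - <<'E'
from h import *
c=read_camera("wrist");cv2.imwrite("pics/w3.png",c["image"][:,:,::-1])
go(pen(.09,.1),1);go(pen(.09),5)
for k in (.09,.03): 
  P=pen(k,along=0)
  for a,z in((0,.02),(.078,.02)): print(k,a,proj(c,(pen(k,along=a,z=z))[:3,3]).round(1))
E
```

```text
1 rows: travel [-0.039, -0.02, 0.014] rotation [0.014, -0.016, 0.001]
5 rows: travel [-0.008, -0.004, 0.403] rotation [0.003, -0.003, 0.0]
0.09 0 [316.2 255.4]
0.09 0.078 [316.1 158.1]
0.03 0 [390.9 255.4]
0.03 0.078 [397.7 158.1]
```

View pics/w3.png

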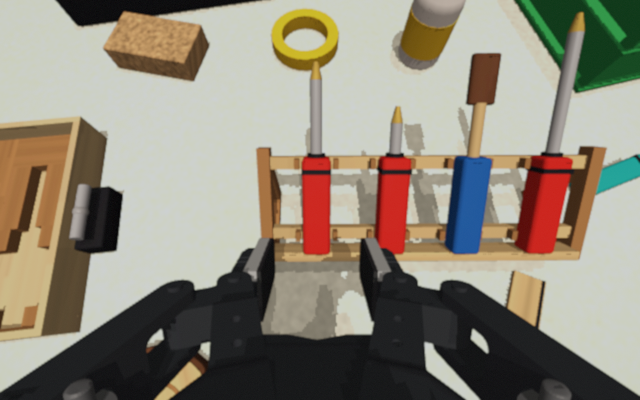

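The picture shows the middle pen at column 316 with its handle on rows 155–253. The prediction was 158–255, so the fit is good to about 2 mm. Going down to grip.

Call:
apply_moves(fingers=[0.5,0.5,0.5,0.5,0.5,0.5,0,0,0,0,0], travel=[[0,-0.004,0.403],[0,-0.004,0.403],[0,-0.004,0.403],[0,-0.004,0.403],[0,-0.004,0.403],[0,0,0],[0,0,0],[0,0,0],[0,0,0],[0,0,0],[0,0,0]], rotation=[[0,0,0],[0,0,0],[0,0,0],[0,0,0],[0,0,0],[0,0,0],[0,0,0],[0,0,0],[0,0,0],[0,0,0],[0,0,0]], newtons=50)

```text
time: 6.6
tool_pos: [0.5401, -0.1377, 0.0657]
tcp_rot: [2.959, -0.154, 0.939]
wrist_force: [4.4, -0.1, 2.4]
width: 0.241
grip_force: 48.9
```

```bash
python3 - <<'E'
from h import *
np.set_printoptions(precision=4,suppress=True)
T=cur();print(T[:3,3],pen(.09)[:3,3]);A=pen(.09,.11,along=.044)
go(A,4)
# above the case, level, looking: 
go(H(Rt(-2,0),[.45,.12,.23]),11,A)
E
```

```text
[ 0.5401 -0.1377  0.0657] [ 0.5381 -0.137   0.0641]
4 rows: travel [-0.002, -0.001, -0.549] rotation [0.006, -0.009, -0.001]
11 rows: travel [-0.033, -0.45, -0.159] rotation [0.018, -0.53, -0.057]
```

Call:
apply_moves(fingers=[0,0,0,0], travel=[[0,0,-0.549],[0,0,-0.549],[0,0,-0.549],[0,0,-0.549]], rotation=[[0,0,0],[0,0,0],[0,0,0],[0,0,0]])

```text
time: 7.0
tool_pos: [0.4738, -0.1294, 0.1528]
tcp_rot: [2.965, -0.154, 0.929]
wrist_force: [0.3, -0.4, 0.3]
width: 0.243
grip_force: 51.1
```

```bash
python3 - <<'E'
from h import *
go(H(Rt(0,0),[.40,.13,.23]),11)
E
```

```text
11 rows: travel [-0.107, -0.462, -0.19] rotation [0.027, -0.527, -0.087]
```

Call:
apply_moves(fingers=[0,0,0,0,0,0,0,0,0,0,0,0], travel=[[-0.107,-0.462,-0.19],[-0.107,-0.462,-0.19],[-0.107,-0.462,-0.19],[-0.107,-0.462,-0.19],[-0.107,-0.462,-0.19],[-0.107,-0.462,-0.19],[-0.107,-0.462,-0.19],[-0.107,-0.462,-0.19],[-0.107,-0.462,-0.19],[-0.107,-0.462,-0.19],[-0.107,-0.462,-0.19],[0,0,0]], rotation=[[0.027,-0.527,-0.087],[0.027,-0.527,-0.087],[0.027,-0.527,-0.087],[0.027,-0.527,-0.087],[0.027,-0.527,-0.087],[0.027,-0.527,-0.087],[0.027,-0.527,-0.087],[0.027,-0.527,-0.087],[0.027,-0.527,-0.087],[0.027,-0.527,-0.087],[0.027,-0.527,-0.087],[0,0,0]])

```text
time: 8.2
tool_pos: [0.4025, 0.1311, 0.231]
tcp_rot: [-3.142, -0.003, -0.004]
wrist_force: [0.7, -0.3, -0.0]
width: 0.248
grip_force: 51.2
```

```bash
python3 look.py w4 row_short row_middle row_long case pen_middle lid_hinge lid_edge; python3 -c "
from h import *
print(cur().round(3))"
```

```text
row_short [([266.5, 125.4], 0.69, [0.461, 0.186])]
   mask 0.88 6345 [261.2  62.4] [127.6  53.1] 87.1
row_middle [([312.4, 126.4], 0.91, [0.46, 0.135])]
   mask 0.94 4290 [311.5  62.5] [125.  53.] 90.0
row_long [([216.2, 124.6], 0.67, [0.462, 0.241])]
   mask 0.73 6341 [211.1  62.2] [130.6  53.9] 83.9
   mask 0.37 21885 [82.5 71. ] [165. 142.] 0.0
case []
   mask 0.72 30887 [191.5  70.5] [383. 141.] 0.0
pen_middle [([316.0, 323.4], 0.58, [0.208, 0.131])]
lid_hinge [([154.1, 27.7], 0.9, [0.557, 0.297])]
   mask 0.86 21684 [82.5 70.5] [165. 141.] 0.0
lid_edge []
   mask 0.78 21699 [82.  70.5] [164. 141.] 0.0
[[ 1.    -0.001  0.003  0.402]
 [-0.001 -1.    -0.001  0.129]
 [ 0.003  0.001 -1.     0.23 ]
 [ 0.     0.     0.     1.   ]]
```

View pics/w4.png

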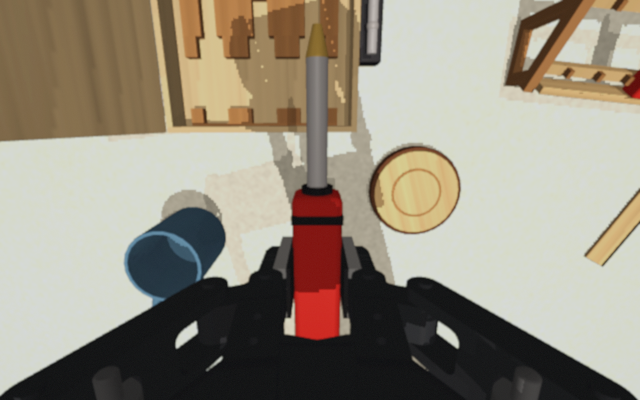

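Call:
apply_moves(fingers=[0,0,0,0], travel=[[0,-0.6,0],[0,-0.6,0],[0,-0.6,0],[0,0,0]], rotation=[[0,0,0],[0,0,0],[0,0,0],[0,0,0]])

```text
time: 9.35
tool_pos: [0.4023, 0.222, 0.2304]
tcp_rot: [-3.141, -0.003, -0.005]
wrist_force: [-0.3, -0.5, -1.4]
width: 0.243
grip_force: 51.2
```

```bash
python3 look.py w5 row_short row_middle row_long case pen_middle lid_hinge lid_edge lid_pad; python3 -c "
from h import *
print(cur().round(3))"
```

```text
row_short [([344.2, 120.5], 0.62, [0.466, 0.192])]
   mask 0.19 34136 [124.6  72. ] [151.2 247.7] 88.3
row_middle [([392.2, 121.5], 0.94, [0.465, 0.139])]
   mask 0.93 6225 [397.1  62. ] [ 52.5 127.7] 3.9
row_long [([296.5, 122.1], 0.95, [0.464, 0.244])]
   mask 0.71 3608 [248.2 244.7] [49.1 91.2] 44.4
   mask 0.6 4862 [295.  63.] [126.  54.] 90.0
case []
   mask 0.82 42888 [236.  75.] [150. 472.] 90.0
pen_middle [([318.7, 323.4], 0.65, [0.208, 0.219])]
   mask 0.55 10558 [316.5 181. ] [314.  51.] 90.0
lid_hinge [([248.9, 29.6], 0.86, [0.556, 0.291])]
   mask 0.92 34117 [124.5  69.3] [153.  246.1] 86.7
   mask 0.42 10542 [317.  181.5] [315.  52.] 90.0
lid_edge []
   mask 0.74 34177 [124.9  68.2] [152.1 246.4] 86.3
lid_pad []
   mask 0.84 34294 [125.2  70.6] [151.5 248.3] 87.6
[[ 1.    -0.001  0.003  0.402]
 [-0.001 -1.    -0.001  0.219]
 [ 0.003  0.001 -1.     0.23 ]
 [ 0.     0.     0.     1.   ]]
```

View pics/w5.png

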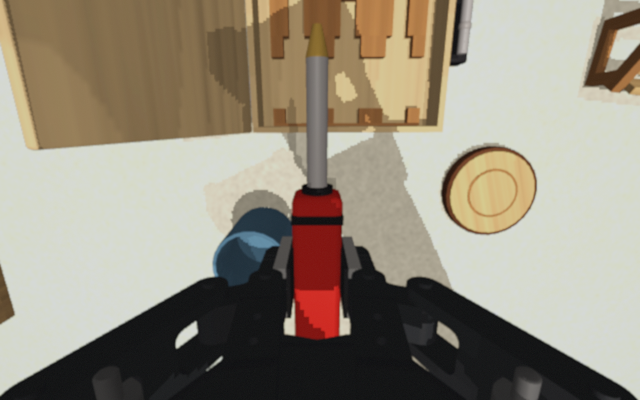

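The pictures show the held middle pen centred at column 317, with its tip at row 25. The walls between the rows are cut away across, and the case front wall is at row 130. The case is almost square to the tool.

```bash
python3 - <<'E'
from h import *
import pickle
from scipy.optimize import least_squares
np.set_printoptions(precision=4,suppress=True)
c1,_=pickle.load(open("w4.pkl","rb"));c2,_=pickle.load(open("w5.pkl","rb"))
O=[((216.2,124.6),(296.5,122.1)),((266.5,125.4),(344.2,120.5)),((312.4,126.4),(392.2,121.5)),((154.1,27.7),(248.9,29.6))]
for a,b in O: print(tri(ray(c1,a),ray(c2,b)))
pm=[(-.096,.054,.012),(-.096,0,.012),(-.096,-.054,.012),(0,.101,.042)]
def f(p):
    P=R.from_euler("z",p[2]).apply(pm)+[p[0],p[1],0]
    return np.concatenate([np.r_[proj(c1,q)-a,proj(c2,q)-b] for q,(a,b) in zip(P,O)])
r=least_squares(f,[.56,.19,0],loss="soft_l1",x_scale=.01);print(r.x,np.degrees(r.x[2]));print(f(r.x).reshape(-1,4).round(1))
# case front outer top edge: corners  (x=-.102,y=+-.101,z=.042)
for c in(c1,c2):
  P=R.from_euler("z",r.x[2]).apply([(-.102,.101,.042),(-.102,-.101,.042),(-.096,.095,.042),(-.096,-.095,.042)])+[r.x[0],r.x[1],0]
  print([proj(c,q).round(1).tolist() for q in P])
# line fit of front wall & held pen along-offset: tip pixel
T=H(np.array([[1,-.001,.003],[-.001,-1,-.001],[.003,.001,-1]]),[.402,.219,.230])
for al in(.040,.042,.044): print(al,[proj(c2,(T@[x-al,0,z,1])[:3]).round(1) for x,z in((.145,-.010),(.078,-.02),(.0,-.02))])
E
```

```text
(array([0.463 , 0.2446, 0.0198]), np.float64(0.0014254877211037971))
(array([0.4634, 0.1897, 0.0082]), np.float64(0.0028507674889501947))
(array([0.4625, 0.1358, 0.0168]), np.float64(0.0028032405390450727))
(array([0.5515, 0.2874, 0.0489]), np.float64(0.0008270599081671286))
[0.557  0.1903 0.011 ] 0.6318037941445767
[[ 3.4  0.9  1.7  3.5]
 [-0.4 -0.3  0.7  4.7]
 [ 0.3 -1.7 -0.6  3.3]
 [-0.8 -1.9 -2.8 -3.9]]
[[167.5, 132.2], [356.5, 130.5], [172.3, 126.4], [351.0, 124.7]]
[[252.6, 132.3], [442.1, 130.7], [257.9, 126.5], [437.0, 124.9]]
0.04 [array([323.6,  12.9]), array([322.6, 186.3]), array([321.2, 344.3])]
0.042 [array([323.6,  18.7]), array([322.5, 191. ]), array([321.2, 347.8])]
0.044 [array([323.5,  24.4]), array([322.5, 195.7]), array([321.1, 351.2])]
```

```bash
python3 -c "
import cv2
a=cv2.imread('pics/w4.png')[0:150,140:420];b=cv2.imread('pics/w5.png')[0:150,230:480]
a=cv2.resize(a,None,fx=2.8,fy=2,interpolation=2);b=cv2.resize(b,(a.shape[1],a.shape[0]),interpolation=2)
cv2.imwrite('pics/crop.png',cv2.vconcat([a,b])[:, :800])"
```

```text
(no output)
```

View pics/crop.png

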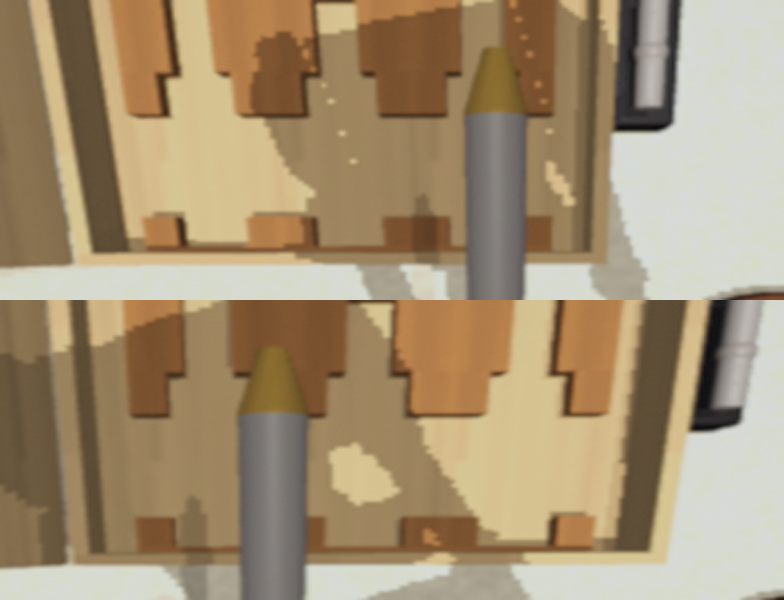

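```bash
cat >> h.py <<'E'
CX=np.array([.557,.1895]);YC=0.3
def row(k,x=.004,along=.043,z=0.0,up=0):
    M=Rt(YC);return H(M,np.r_[CX,.012]+M[:,0]*(-.096+x+along)-M[:,1]*k+[0,0,z+up])
E
python3 - <<'E'
from h import *
A=row(-.054,up=.048);print(A[:3,3]);go(A,5)
E
```

```text
[0.50828341 0.13524418 0.06      ]
5 rows: travel [0.423, 0.337, 0.682] rotation [0.001, -0.006, -0.012]
```

Call:
apply_moves(fingers=[0,0,0,0,0,0,0], travel=[[0.423,0.337,0.682],[0.423,0.337,0.682],[0.423,0.337,0.682],[0.423,0.337,0.682],[0.423,0.337,0.682],[0,0,0],[0,0,0]], rotation=[[0,-0.006,-0.012],[0,-0.006,-0.012],[0,-0.006,-0.012],[0,-0.006,-0.012],[0,-0.006,-0.012],[0,0,0],[0,0,0]])

```text
time: 10.9
tool_pos: [0.5076, 0.1347, 0.0588]
tcp_rot: [3.141, 0.007, -0.005]
wrist_force: [-0.3, -0.1, -0.2]
width: 0.245
grip_force: 51.2
```

```bash
python3 look.py w6 row_middle row_short row_long; python3 - <<'E'
from h import *
import pickle
np.set_printoptions(precision=4,suppress=True)
c,_=pickle.load(open("w6.pkl","rb"));T=cur();print(T[:3,3])
print("tool", [proj(c,(T@[x-.043,0,z,1])[:3]).round(1).tolist() for x,z in((.145,-.010),(.078,-.02))])
M=Rt(YC)
def cw(x,y,z): return np.r_[CX,0]+M@np.diag([1,-1,-1])@np.array([x,y,z])
for n,p in {"handle-end walls 16mm z24":[(-.008,-.054-.008,.024),(-.008,-.054+.008,.024)],"front wall inner top":[(-.096,0,.042),(-.102,-.101,.042)],"row tip end":[(-.096+.153,-.062,.024),(-.096+.153,-.046,.024)]}.items(): print(n,[proj(c,cw(*q)).round(1).tolist() for q in p])
im=cv2.imread("pics/w6.png");cv2.imwrite("pics/w6b.png",cv2.resize(im[:300,160:480],None,fx=2,fy=2,interpolation=cv2.INTER_CUBIC))
E
```

```text
row_middle [([158.4, 276.7], 0.22, [0.476, 0.234])]
   mask 0.84 16980 [313.5 122.5] [245. 105.] 90.0
row_short [([236.8, 280.3], 0.91, [0.474, 0.184])]
   mask 0.74 25511 [219.5 140.5] [290.6 104.4] 85.2
   mask 0.72 16591 [313. 122.] [244. 104.] 90.0
row_long [([158.1, 278.9], 0.81, [0.474, 0.234])]
   mask 0.67 27131 [126.5 144. ] [310.  104.5] 80.3
[0.5089 0.1359 0.0614]
tool [[311.3, 13.9], [312.0, 191.7]]
handle-end walls 16mm z24 [[328.3, 159.7], [300.9, 159.7]]
front wall inner top [[225.4, 309.4], [391.9, 317.8]]
row tip end [[329.4, 36.6], [299.1, 36.6]]
```

View pics/w6b.png

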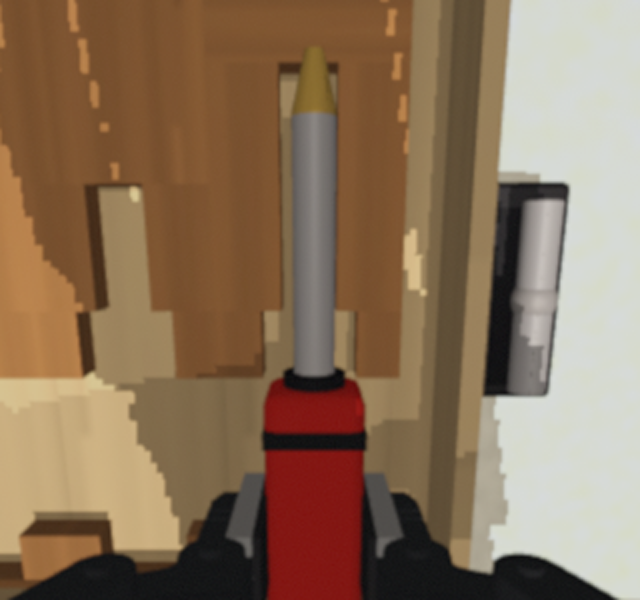

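The crop shows the pen centred at column 317. The channel is centred at about 314.7 and its end is at row 36; the tip is at row 23.5. The row is therefore about 1.4 mm to the pen's left.

```bash
python3 - <<'E'
from h import *
import pickle
np.set_printoptions(precision=4,suppress=True)
c,_=pickle.load(open("w6.pkl","rb"))
E=c["extrinsics"];print("cam",-E[:3,:3].T@E[:3,3])
for z in(.068,.070,.072): print(z,onz(c,(317,23.5),z))
print("end",onz(c,(314,36),.024),"x88",onz(c,(314,155),.024),"x68",onz(c,(314,187),.024))
print("handle front top",onz(c,(317,190),.080), onz(c,(317,185),.075))
E
```

```text
cam [0.5728 0.1344 0.2015]
0.068 [0.6086 0.1344 0.068 ]
0.07 [0.6081 0.1344 0.07  ]
0.072 [0.6076 0.1344 0.072 ]
end [0.6146 0.1359 0.024 ] x88 [0.552  0.1358 0.024 ] x68 [0.5329 0.1358 0.024 ]
handle front top [0.5442 0.1341 0.08  ] [0.5453 0.1341 0.075 ]
```

Call:
apply_moves(fingers=[0,0,0,0,0,0,0,0,0,0], travel=[[0.05,-0.028,0],[0,0,0],[0,0,0.25],[0,0,0.25],[0,0,0.2],[0,0,0.1],[0,0,0.04],[0,0,0.04],[0,0,0.04],[0,0,0]], rotation=[[0,0,0],[0,0,0],[0,0,0],[0,0,0],[0,0,0],[0,0,0],[0,0,0],[0,0,0],[0,0,0],[0,0,0]])

```text
time: 12.25
tool_pos: [0.511, 0.1366, 0.014]
tcp_rot: [3.141, 0.009, 0.0]
wrist_force: [0.2, -0.3, -0.6]
width: 0.245
grip_force: 51.2
```

Call:
apply_moves(fingers=[0,0,0], travel=[[0,0,0.02],[0,0,0.02],[0,0,0]], rotation=[[0,0,0],[0,0,0],[0,0,0]])

```text
time: 12.55
tool_pos: [0.5113, 0.1367, 0.0128]
tcp_rot: [3.141, 0.009, 0.001]
wrist_force: [-0.8, 0.0, 4.0]
width: 0.246
grip_force: 51.9
```

Contact force of 4 N at floor height, so I release and rise.

Call:
apply_moves(fingers=[0.45,0.45,0.45,0.45,0.45,0.45,0.45,0.45], travel=[[0,0,0],[0,0,0],[0,0,0],[0,0,-0.2],[0,0,-0.6],[0,0,-0.9],[0,0,-0.9],[0,0,0]], rotation=[[0,0,0],[0,0,0],[0,0,0],[0,0,0],[0,0,0],[0,0,0],[0,0,0],[0,0,0]])

```text
time: 13.35
tool_pos: [0.5165, 0.1379, 0.1504]
tcp_rot: [-3.139, -0.009, -0.022]
wrist_force: [1.3, 0.9, -0.1]
width: 0.451
grip_force: 0.0
```

```bash
python3 look.py w7 pen_middle; python3 - <<'E'
from h import *
import pickle
np.set_printoptions(precision=4,suppress=True)
c,_=pickle.load(open("w7.pkl","rb"));im=c["image"]
hsv=cv2.cvtColor(im,cv2.COLOR_RGB2HSV);h,s,v=cv2.split(hsv)
red=(((h<8)|(h>172))&(s>180)&(v>50)).astype(np.uint8)
k,l,st,ce=cv2.connectedComponentsWithStats(red);print([st[i].tolist() for i in range(1,k) if st[i][4]>100])
cv2.imwrite("pics/w7b.png",cv2.resize(im[:330,150:490,::-1],None,fx=1.7,fy=1.7,interpolation=cv2.INTER_CUBIC))
CX[:]=[.559,.1909]
up=cur();print(up[:3,3])
go(H(Rt(YR,35),pen(.03,.12,along=.044)[:3,3]+[0,0,.02]),10)
E
```

```text
pen_middle [([318.2, 239.1], 0.67, [0.475, 0.136])]
   mask 0.65 2765 [318.5 165.5] [163.  25.] 90.0
   mask 0.61 10503 [318.5 141.5] [ 67. 219.] 0.0
[[308, 164, 23, 10, 217], [307, 179, 24, 69, 1559]]
[0.5108 0.1366 0.1423]
10 rows: travel [-0.04, 0.657, -0.094] rotation [-0.031, 0.582, 0.101]
```

View pics/w7b.png

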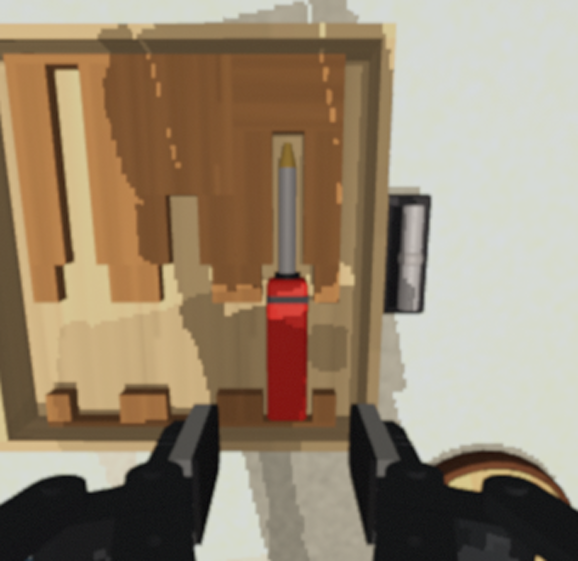

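The middle pen lies flat in its row, with its butt at the front and about 5 mm clear at the tip. Next is the short pen.

```bash
sed -i 's/^CX=.*/CX=np.array([.5595,.1909]);YC=0.3/' h.py; python3 - <<'E'
from h import *
np.set_printoptions(precision=4,suppress=True)
T0=row(-.054,up=.13);print(T0[:3,3])
T0=H(Rt(.3),[.5108,.1366,.142]);A=pen(.03,.12,along=.0445);print(A[:3,3]);go(A,10,T0)
c=read_camera("wrist")
import pickle
for n in("w4","w5","w6"):
    im=pickle.load(open(n+".pkl","rb"))[0]["image"];h,s,v=cv2.split(cv2.cvtColor(im,cv2.COLOR_RGB2HSV))
    red=(((h<8)|(h>172))&(s>180)&(v>50)).astype(np.uint8);red[:,:280]=0;red[:,360:]=0
    y,x=np.nonzero(red);print(n,y.min(),[ (np.nonzero(red[r])[0].min(),np.nonzero(red[r])[0].max()) for r in(205,210,230)])
E
```

```text
[0.5108 0.1366 0.142 ]
[ 0.4655 -0.1898  0.1638]
10 rows: travel [-0.05, 0.657, -0.056] rotation [-0.032, 0.583, 0.1]
w4 190 [(np.int64(293), np.int64(341)), (np.int64(293), np.int64(341)), (np.int64(294), np.int64(340))]
w5 190 [(np.int64(293), np.int64(341)), (np.int64(293), np.int64(340)), (np.int64(293), np.int64(340))]
w6 190 [(np.int64(293), np.int64(341)), (np.int64(292), np.int64(341)), (np.int64(293), np.int64(340))]
```

Call:
apply_moves(fingers=[0.5,0.5,0.5,0.5,0.5,0.5,0.5,0.5,0.5,0.5,0.5,0.5], travel=[[-0.05,0.657,-0.056],[-0.05,0.657,-0.056],[-0.05,0.657,-0.056],[-0.05,0.657,-0.056],[-0.05,0.657,-0.056],[-0.05,0.657,-0.056],[-0.05,0.657,-0.056],[-0.05,0.657,-0.056],[-0.05,0.657,-0.056],[-0.05,0.657,-0.056],[0,0,0],[0,0,0]], rotation=[[-0.032,0.583,0.1],[-0.032,0.583,0.1],[-0.032,0.583,0.1],[-0.032,0.583,0.1],[-0.032,0.583,0.1],[-0.032,0.583,0.1],[-0.032,0.583,0.1],[-0.032,0.583,0.1],[-0.032,0.583,0.1],[-0.032,0.583,0.1],[0,0,0],[0,0,0]])

```text
time: 14.75
tool_pos: [0.4643, -0.1874, 0.1612]
tcp_rot: [2.969, -0.157, 0.922]
wrist_force: [-0.1, 1.3, -0.3]
width: 0.5
grip_force: 0.0
```

```bash
cat > chk.py <<'E'
from h import *
import sys
np.set_printoptions(precision=4,suppress=True)
k=float(sys.argv[1]);c=read_camera("wrist");cv2.imwrite(f"pics/chk{sys.argv[1]}.png",c["image"][:,:,::-1]);h,s,v=cv2.split(cv2.cvtColor(c["image"],cv2.COLOR_RGB2HSV))
red=(((h<8)|(h>172))&(s>150)&(v>50)).astype(np.uint8);n,l,st,ce=cv2.connectedComponentsWithStats(red)
print([(st[i].tolist(),ce[i].round(1).tolist()) for i in range(1,n) if st[i][4]>150])
print("pred front/butt top",[proj(c,pen(k,along=a,z=.02)[:3,3]).round(1).tolist() for a in(.078,0)])
print([np.mean([cur()[:3,3] for _ in range(1)],0)],pen(k,.12,along=.0445)[:3,3])
E
python3 chk.py .03
```

```text
[([447, 153, 35, 14, 414], [464.1, 159.8]), ([306, 154, 26, 14, 318], [318.4, 160.5]), ([439, 168, 42, 76, 2388], [458.7, 205.0]), ([306, 170, 26, 75, 1871], [318.4, 206.8])]
pred front/butt top [[318.7, 155.9], [318.8, 246.4]]
[array([ 0.4651, -0.1867,  0.1619])] [ 0.4655 -0.1898  0.1638]
```

Call:
apply_moves(fingers=[0.5,0.5,0.5,0.5,0.5,0.5,0.5,0,0,0,0,0], travel=[[0.004,0.005,0.397],[0.004,0.005,0.397],[0.004,0.005,0.397],[0.004,0.005,0.397],[0.004,0.005,0.397],[0.004,0.005,0.397],[0,0,0],[0,0,0],[0,0,0],[0,0,0],[0,0,0],[0,0,0]], rotation=[[0,0,0],[0,0,0],[0,0,0],[0,0,0],[0,0,0],[0,0,0],[0,0,0],[0,0,0],[0,0,0],[0,0,0],[0,0,0],[0,0,0]])

```text
time: 16.0
tool_pos: [0.5345, -0.196, 0.0671]
tcp_rot: [2.964, -0.15, 0.929]
wrist_force: [0.6, -0.3, -0.7]
width: 0.246
grip_force: 48.7
```

Call:
apply_moves(fingers=[0,0,0,0,0], travel=[[0,0,-0.4],[0,0,-0.6],[0,0,-0.8],[0,0,-0.8],[0,0,0]], rotation=[[0,0,0],[0,0,0],[0,0,0],[0,0,0],[0,0,0]])

```text
time: 16.5
tool_pos: [0.4617, -0.1904, 0.1799]
tcp_rot: [2.955, -0.149, 0.939]
wrist_force: [0.9, -0.7, -0.4]
width: 0.248
grip_force: 50.5
```

```bash
cat > held.py <<'E'
from h import *
c=read_camera("wrist");im=c["image"];h,s,v=cv2.split(cv2.cvtColor(im,cv2.COLOR_RGB2HSV))
red=(((h<8)|(h>172))&(s>180)&(v>50)).astype(np.uint8);red[:,:280]=0;red[:,360:]=0;red[:150]=0
y,x=np.nonzero(red);print("front row (ref 190)",y.min(),[(np.nonzero(red[r])[0].min(),np.nonzero(red[r])[0].max()) for r in(205,210,230)],"ref 293,341")
print(cur()[:3,3].round(4))
E
python3 held.py; python3 - <<'E'
from h import *
go(row(0,along=.043,up=.17),11)
E
```

```text
front row (ref 190) 192 [(np.int64(293), np.int64(340)), (np.int64(293), np.int64(340)), (np.int64(293), np.int64(340))] ref 293,341
[ 0.4615 -0.1898  0.1774]
11 rows: travel [0.054, -0.696, 0.004] rotation [0.033, -0.531, -0.09]
```

Call:
apply_moves(fingers=[0,0,0,0,0,0,0,0,0,0,0,0], travel=[[0.054,-0.696,0.004],[0.054,-0.696,0.004],[0.054,-0.696,0.004],[0.054,-0.696,0.004],[0.054,-0.696,0.004],[0.054,-0.696,0.004],[0.054,-0.696,0.004],[0.054,-0.696,0.004],[0.054,-0.696,0.004],[0.054,-0.696,0.004],[0.054,-0.696,0.004],[0,0,0]], rotation=[[0.033,-0.531,-0.09],[0.033,-0.531,-0.09],[0.033,-0.531,-0.09],[0.033,-0.531,-0.09],[0.033,-0.531,-0.09],[0.033,-0.531,-0.09],[0.033,-0.531,-0.09],[0.033,-0.531,-0.09],[0.033,-0.531,-0.09],[0.033,-0.531,-0.09],[0.033,-0.531,-0.09],[0,0,0]])

```text
time: 17.75
tool_pos: [0.5097, 0.1948, 0.177]
tcp_rot: [-3.135, -0.016, 0.011]
wrist_force: [-0.4, 0.1, -0.2]
width: 0.246
grip_force: 50.4
```

```bash
cat > hov.py <<'E'
from h import *
import sys
np.set_printoptions(precision=4,suppress=True)
k=float(sys.argv[1]);al=float(sys.argv[2]);up=float(sys.argv[3]);Ts=[]
for _ in range(4): read_camera("wrist");Ts.append(cur())
T=np.eye(4);T[:3,3]=np.mean([t[:3,3] for t in Ts],0);T[:3,:3]=R.from_matrix([t[:3,:3] for t in Ts]).mean().as_matrix()
print(np.std([t[:3,3] for t in Ts],0),T[:3,3],"err rot",np.degrees(R.from_matrix(row(k)[:3,:3].T@T[:3,:3]).as_rotvec()))
A=row(k,along=al,up=up);print(A[:3,3]);go(A,int(sys.argv[4]),T)
E
python3 hov.py 0 .044 .048 4
```

```text
[0.0004 0.001  0.0004] [0.5082 0.1912 0.1772] err rot [ 0.2495 -0.3661 -0.1794]
[0.5115 0.1906 0.06  ]
4 rows: travel [0.019, 0.005, 0.586] rotation [-0.01, 0.015, 0.007]
```

Call:
apply_moves(fingers=[0,0,0,0,0,0], travel=[[0.019,0.005,0.586],[0.019,0.005,0.586],[0.019,0.005,0.586],[0.019,0.005,0.586],[0,0,0],[0,0,0]], rotation=[[-0.01,0.015,0.007],[-0.01,0.015,0.007],[-0.01,0.015,0.007],[-0.01,0.015,0.007],[0,0,0],[0,0,0]])

```text
time: 18.55
tool_pos: [0.5116, 0.1893, 0.062]
tcp_rot: [-3.141, -0.004, -0.002]
wrist_force: [0.1, -0.4, -0.1]
width: 0.247
grip_force: 50.4
```

```bash
python3 hov.py 0 .044 .048 1; python3 - <<'E'
from h import *
c=read_camera("wrist");g=c["image"].astype(int)
cv2.imwrite("pics/w8.png",c["image"][:,:,::-1])
for r in(115,130,145,170,178): print(r,g[r,270:370:2].sum(1).tolist())
print(g[10:200:3,317].tolist()[::1])
E
```

```text
[0.0004 0.0003 0.0004] [0.5137 0.1903 0.064 ] err rot [0.1174 0.3395 0.1083]
[0.5115 0.1906 0.06  ]
1 rows: travel [-0.045, -0.007, 0.081] rotation [-0.02, -0.057, -0.018]
115 [264, 261, 262, 265, 262, 256, 252, 249, 249, 252, 251, 250, 251, 256, 257, 260, 258, 262, 379, 381, 337, 254, 285, 307, 296, 262, 305, 390, 392, 386, 271, 248, 268, 267, 267, 260, 254, 252, 247, 249, 249, 248, 250, 253, 256, 254, 257, 266, 265, 265]
130 [261, 264, 263, 264, 263, 261, 254, 248, 250, 247, 251, 250, 252, 257, 252, 209, 205, 196, 295, 243, 261, 286, 304, 324, 312, 288, 259, 234, 348, 385, 273, 258, 268, 268, 264, 259, 251, 250, 249, 250, 253, 251, 253, 259, 256, 259, 262, 285, 313, 404]
145 [264, 264, 266, 262, 262, 259, 254, 248, 247, 248, 251, 250, 249, 255, 253, 207, 206, 204, 274, 297, 326, 347, 366, 384, 373, 352, 334, 307, 297, 380, 261, 264, 267, 265, 260, 257, 249, 249, 245, 252, 248, 248, 256, 255, 262, 258, 265, 268, 294, 400]
170 [253, 257, 260, 258, 250, 247, 244, 247, 249, 247, 246, 258, 224, 251, 314, 312, 313, 311, 283, 294, 325, 347, 362, 376, 370, 350, 334, 304, 303, 388, 390, 387
[... 648 characters left out ...]
[121, 80, 46], [121, 80, 46], [121, 81, 46], [121, 81, 47], [121, 81, 47], [121, 80, 46], [121, 80, 47], [121, 81, 46], [121, 80, 45], [121, 80, 47], [121, 81, 46], [121, 80, 46], [108, 81, 52], [139, 110, 52], [140, 111, 50], [142, 112, 50], [142, 113, 50], [143, 114, 50], [145, 115, 51], [148, 118, 54], [149, 119, 54], [150, 119, 54], [151, 120, 54], [135, 127, 120], [133, 127, 124], [132, 127, 123], [131, 126, 122], [132, 127, 123], [131, 126, 122], [131, 126, 122], [131, 126, 123], [129, 124, 121], [130, 125, 121], [130, 125, 122], [129, 124, 120], [128, 124, 119], [129, 124, 120], [129, 123, 120], [121, 116, 112], [120, 115, 111], [46, 45, 44], [20, 19, 20], [27, 16, 18], [114, 19, 15]]
```

```bash
python3 - <<'E'
from h import *
np.set_printoptions(precision=4,suppress=True)
c=read_camera("wrist");g=c["image"].astype(int).sum(2)
print([g[70:125,k].tolist() for k in(309,325)]);print(g[95:112,316:319].tolist())
E=c["extrinsics"];print("cam",-E[:3,:3].T@E[:3,3])
for r in (103,105,107): print(r,onz(c,(317,r),.074))
for r in (85,90,95,100,105,157): print(r,onz(c,(314,r),.024))
print(onz(c,(317,192),.082))
E
```

```text
[[260, 260, 261, 261, 260, 261, 259, 260, 260, 265, 261, 260, 261, 260, 260, 257, 261, 258, 260, 261, 264, 262, 259, 260, 260, 261, 263, 260, 260, 257, 259, 260, 260, 261, 254, 232, 237, 299, 341, 374, 380, 380, 383, 380, 377, 374, 371, 368, 356, 339, 327, 293, 262, 248, 245], [257, 257, 257, 257, 257, 257, 256, 256, 257, 257, 255, 257, 255, 258, 255, 259, 257, 257, 256, 256, 258, 257, 258, 253, 255, 258, 258, 257, 257, 255, 260, 258, 258, 259, 253, 228, 245, 308, 351, 384, 392, 391, 390, 392, 392, 392, 393, 392, 392, 391, 389, 386, 381, 371, 365]]
[[245, 245, 248], [248, 249, 248], [246, 249, 248], [249, 248, 249], [246, 249, 247], [246, 245, 248], [246, 249, 248], [244, 248, 249], [246, 249, 252], [242, 243, 243], [221, 221, 223], [244, 243, 242], [299, 302, 300], [307, 311, 304], [303, 300, 290], [301, 301, 290], [305, 302, 287]]
cam [0.5777 0.1898 0.2076]
103 [0.5851 0.1901 0.074 ]
105 [0.5843 0.1901 0.074 ]
107 [0.5835 0.1901 0.074 ]
85 [0.5976 0.192  0.024 ]
90 [0.595 0.192 0.024]
95 [0.5922 0.192  0.024 ]
100 [0.5895 0.192  0.024 ]
105 [0.5868 0.1919 0.024 ]
157 [0.5568 0.1919 0.024 ]
[0.5486 0.1899 0.082 ]
```

Call:
apply_moves(fingers=[0,0,0,0,0,0,0,0,0,0], travel=[[0,-0.03,0],[0,0,0],[0,0,0.25],[0,0,0.25],[0,0,0.25],[0,0,0.12],[0,0,0.05],[0,0,0.03],[0,0,0.03],[0,0,0]], rotation=[[0,0,0],[0,0,0],[0,0,0],[0,0,0],[0,0,0],[0,0,0],[0,0,0],[0,0,0],[0,0,0],[0,0,0]])

```text
time: 19.85
tool_pos: [0.5129, 0.192, 0.0137]
tcp_rot: [-3.14, -0.006, -0.005]
wrist_force: [-0.8, -0.3, 0.6]
width: 0.243
grip_force: 50.6
```

Call:
apply_moves(fingers=[0,0], travel=[[0,0,0.02],[0,0,0]], rotation=[[0,0,0],[0,0,0]])

```text
time: 20.05
tool_pos: [0.5131, 0.192, 0.0133]
tcp_rot: [-3.14, -0.006, -0.006]
wrist_force: [-2.0, -1.6, 6.5]
width: 0.243
grip_force: 51.3
```

Call:
apply_moves(fingers=[0.45,0.45,0.45,0.45,0.45,0.45,0.45,0.45,0.45], travel=[[0,0,0],[0,0,0],[0,0,0],[0,0,-0.2],[0,0,-0.6],[0,0,-0.9],[0,0,-0.9],[0,0,0],[0,0,0]], rotation=[[0,0,0],[0,0,0],[0,0,0],[0,0,0],[0,0,0],[0,0,0],[0,0,0],[0,0,0],[0,0,0]])

```text
time: 20.95
tool_pos: [0.5136, 0.1922, 0.1447]
tcp_rot: [-3.139, -0.006, -0.012]
wrist_force: [0.1, -0.6, -0.8]
width: 0.451
grip_force: 0.0
```

```bash
cat > av.py <<'E'
from h import *
np.set_printoptions(precision=4,suppress=True)
def avg(n=4):
    Ts=[]
    for _ in range(n): c=read_camera("wrist");Ts.append(cur())
    T=np.eye(4);T[:3,3]=np.mean([t[:3,3] for t in Ts],0);T[:3,:3]=R.from_matrix([t[:3,:3] for t in Ts]).mean().as_matrix();return T,c
def reds(c):
    h,s,v=cv2.split(cv2.cvtColor(c["image"],cv2.COLOR_RGB2HSV));red=(((h<8)|(h>172))&(s>170)&(v>50)).astype(np.uint8)
    n,l,st,ce=cv2.connectedComponentsWithStats(red);return [(st[i].tolist(),ce[i].round(1).tolist()) for i in range(1,n) if st[i][4]>100]
E
python3 - <<'E'
from av import *
T,c=avg();print(T[:3,3]);cv2.imwrite("pics/w9.png",c["image"][:,:,::-1])
for st,ce in reds(c): print(st,onz(c,(st[0]+st[2]/2,st[1]),.032),onz(c,(st[0]+st[2]/2,st[1]+st[3]),.032))
go(pen(-.09,.12,along=.0445),12,T)
E
```

```text
[0.5112 0.1914 0.1412]
[303, 155, 25, 13, 266] [0.5469 0.1918 0.032 ] [0.5361 0.1918 0.032 ]
[367, 156, 29, 12, 304] [0.5463 0.1373 0.032 ] [0.5364 0.1367 0.032 ]
[304, 171, 25, 73, 1768] [0.5336 0.1909 0.032 ] [0.4678 0.1907 0.032 ]
[364, 171, 30, 74, 1889] [0.5338 0.1386 0.032 ] [0.4671 0.1348 0.032 ]
12 rows: travel [-0.048, 0.839, -0.049] rotation [-0.026, 0.485, 0.082]
```

Call:
apply_moves(fingers=[0.5,0.5,0.5,0.5,0.5,0.5,0.5,0.5,0.5,0.5,0.5,0.5], travel=[[-0.048,0.839,-0.049],[-0.048,0.839,-0.049],[-0.048,0.839,-0.049],[-0.048,0.839,-0.049],[-0.048,0.839,-0.049],[-0.048,0.839,-0.049],[-0.048,0.839,-0.049],[-0.048,0.839,-0.049],[-0.048,0.839,-0.049],[-0.048,0.839,-0.049],[-0.048,0.839,-0.049],[-0.048,0.839,-0.049]], rotation=[[-0.026,0.485,0.082],[-0.026,0.485,0.082],[-0.026,0.485,0.082],[-0.026,0.485,0.082],[-0.026,0.485,0.082],[-0.026,0.485,0.082],[-0.026,0.485,0.082],[-0.026,0.485,0.082],[-0.026,0.485,0.082],[-0.026,0.485,0.082],[-0.026,0.485,0.082],[-0.026,0.485,0.082]])

```text
time: 22.35
tool_pos: [0.4531, -0.3103, 0.1629]
tcp_rot: [2.963, -0.154, 0.939]
wrist_force: [0.4, 0.4, -0.2]
width: 0.499
grip_force: 0.0
```

```bash
python3 - <<'E'
from av import *
T,c=avg(5);print(T[:3,3],pen(-.09,.12,along=.0445)[:3,3]);cv2.imwrite("pics/w10.png",c["image"][:,:,::-1])
print(reds(c),[proj(c,pen(-.09,along=a,z=.02)[:3,3]).round(1).tolist() for a in(.078,0)])
go(pen(-.09,.0,along=.0445),6,T)
E
```

```text
[ 0.4522 -0.3122  0.1624] [ 0.4531 -0.3092  0.1638]
[([303, 156, 26, 13, 305], [315.3, 162.5]), ([303, 173, 26, 74, 1815], [315.4, 209.3])] [[315.3, 158.5], [315.9, 248.8]]
6 rows: travel [0.004, -0.011, 0.397] rotation [0.002, -0.001, -0.009]
```

Call:
apply_moves(fingers=[0.5,0.5,0.5,0.5,0.5,0.5,0.5,0,0,0,0,0], travel=[[0.004,-0.009,0.397],[0.004,-0.009,0.397],[0.004,-0.009,0.397],[0.004,-0.009,0.397],[0.004,-0.009,0.397],[0.004,-0.009,0.397],[0,0,0],[0,0,0],[0,0,0],[0,0,0],[0,0,0],[0,0,0]], rotation=[[0,0,0],[0,0,0],[0,0,0],[0,0,0],[0,0,0],[0,0,0],[0,0,0],[0,0,0],[0,0,0],[0,0,0],[0,0,0],[0,0,0]])

```text
time: 23.8
tool_pos: [0.5237, -0.3135, 0.068]
tcp_rot: [2.963, -0.153, 0.939]
wrist_force: [-0.6, -0.7, -1.4]
width: 0.246
grip_force: 50.7
```

Call:
apply_moves(fingers=[0,0,0,0,0], travel=[[0,0,-0.4],[0,0,-0.6],[0,0,-0.9],[0,0,-0.9],[0,0,0]], rotation=[[0,0,0],[0,0,0],[0,0,0],[0,0,0],[0,0,0]])

```text
time: 24.3
tool_pos: [0.4439, -0.3082, 0.1888]
tcp_rot: [2.952, -0.151, 0.945]
wrist_force: [1.6, -1.5, -0.1]
width: 0.246
grip_force: 50.8
```

```bash
python3 held.py; python3 - <<'E'
from av import *
T,c=avg();print(T[:3,3]);A=H(Rt(YR,10),[.45,-.25,.24])
B=row(.054,along=.044,up=.18);print(B[:3,3]);go(B,12,T);go(B,14,T)
E
```

```text
front row (ref 190) 194 [(np.int64(294), np.int64(340)), (np.int64(294), np.int64(341)), (np.int64(293), np.int64(340))] ref 293,341
[ 0.4439 -0.3074  0.1862]
[ 0.4434 -0.3052  0.1817]
[0.5112 0.2446 0.192 ]
12 rows: travel [0.069, -0.921, 0.0] rotation [0.025, -0.487, -0.084]
14 rows: travel [0.059, -0.79, 0.0] rotation [0.022, -0.418, -0.072]
```

Call:
apply_moves(fingers=[0,0,0,0,0,0,0,0,0,0,0,0], travel=[[0.069,-0.921,0],[0.069,-0.921,0],[0.069,-0.921,0],[0.069,-0.921,0],[0.069,-0.921,0],[0.069,-0.921,0],[0.069,-0.921,0],[0.069,-0.921,0],[0.069,-0.921,0],[0.069,-0.921,0],[0.069,-0.921,0],[0.069,-0.921,0]], rotation=[[0.025,-0.487,-0.084],[0.025,-0.487,-0.084],[0.025,-0.487,-0.084],[0.025,-0.487,-0.084],[0.025,-0.487,-0.084],[0.025,-0.487,-0.084],[0.025,-0.487,-0.084],[0.025,-0.487,-0.084],[0.025,-0.487,-0.084],[0.025,-0.487,-0.084],[0.025,-0.487,-0.084],[0.025,-0.487,-0.084]])

```text
time: 25.75
tool_pos: [0.5103, 0.247, 0.1898]
tcp_rot: [3.14, 0.013, -0.009]
wrist_force: [1.5, 0.3, -0.1]
width: 0.244
grip_force: 50.7
```

```bash
sed -i 's/^CX=.*/CX=np.array([.5595,.1917]);YC=0.3/' h.py; python3 hov.py .054 .045 .048 4
```

```text
[0.0006 0.0031 0.0001] [0.5113 0.249  0.1894] err rot [-0.0023 -0.27   -0.2801]
[0.5122 0.2455 0.06  ]
4 rows: travel [0.006, 0.018, 0.647] rotation [0.0, 0.011, 0.012]
```

Call:
apply_moves(fingers=[0,0,0,0,0,0], travel=[[0.006,0.018,0.647],[0.006,0.018,0.647],[0.006,0.018,0.647],[0.006,0.018,0.647],[0,0,0],[0,0,0]], rotation=[[0,0.011,0.012],[0,0.011,0.012],[0,0.011,0.012],[0,0.011,0.012],[0,0,0],[0,0,0]])

```text
time: 26.55
tool_pos: [0.5117, 0.2392, 0.0623]
tcp_rot: [3.14, -0.0, 0.004]
wrist_force: [0.3, -0.2, -1.0]
width: 0.245
grip_force: 50.7
```

```bash
python3 hov.py .054 .045 .048 1; python3 - <<'E'
from h import *
c=read_camera("wrist");g=c["image"].astype(int).sum(2)
cv2.imwrite("pics/w11.png",c["image"][:,:,::-1])
for r in(60,80,100,120,135,150,165,175): print(r,g[r,280:350].tolist())
for k in(309,317,325): print(k,g[0:60,k].tolist())
E
```

```text
[0.0005 0.0004 0.0006] [0.5141 0.2407 0.0649] err rot [0.023  0.4389 0.2788]
[0.5122 0.2455 0.06  ]
1 rows: travel [-0.039, -0.096, 0.097] rotation [-0.004, -0.073, -0.046]
60 [251, 253, 252, 251, 251, 251, 252, 255, 257, 257, 252, 258, 259, 262, 260, 254, 225, 228, 283, 308, 310, 304, 304, 306, 309, 304, 281, 279, 296, 310, 320, 336, 342, 354, 365, 376, 395, 405, 396, 379, 363, 352, 339, 332, 322, 313, 299, 274, 262, 264, 267, 268, 266, 265, 261, 255, 255, 250, 249, 250, 249, 250, 251, 252, 250, 250, 250, 251, 251, 253]
80 [252, 252, 252, 251, 251, 247, 251, 253, 257, 256, 263, 262, 262, 261, 261, 258, 237, 215, 274, 304, 309, 306, 304, 308, 307, 302, 288, 283, 295, 310, 324, 335, 343, 352, 366, 379, 395, 403, 394, 380, 363, 351, 341, 333, 323, 311, 295, 275, 265, 267, 269, 268, 266, 263, 258, 254, 257, 252, 248, 249, 248, 250, 252, 253, 251, 253, 250, 248, 254, 254]
100 [250, 249, 252, 252, 254, 252, 252, 253, 256, 258, 259, 265, 262, 261, 265, 264, 254, 225, 255, 296, 307, 308, 305, 306, 308, 304, 283, 277, 290, 307, 319, 333, 342, 353, 364, 375, 391, 400, 391, 378, 362, 348, 340,
[... 2125 characters left out ...]
 311, 310, 308, 308, 308, 307, 311, 309, 311, 309, 311, 311, 311, 308, 311, 311, 311, 310]
317 [396, 398, 396, 394, 398, 397, 398, 398, 398, 399, 398, 398, 399, 398, 399, 399, 399, 399, 399, 399, 400, 401, 399, 402, 401, 399, 401, 401, 401, 404, 401, 403, 401, 401, 403, 402, 403, 401, 406, 404, 404, 404, 402, 404, 403, 403, 403, 401, 402, 403, 404, 404, 403, 403, 406, 404, 403, 406, 403, 403]
325 [316, 316, 318, 318, 318, 318, 315, 319, 318, 317, 319, 319, 314, 316, 316, 316, 315, 316, 314, 317, 315, 316, 315, 317, 317, 314, 316, 315, 315, 315, 316, 314, 316, 314, 314, 317, 313, 314, 314, 314, 314, 315, 313, 312, 316, 316, 316, 313, 313, 313, 314, 315, 316, 316, 315, 317, 313, 315, 312, 313]
```

Call:
apply_moves(fingers=[0,0,0,0,0,0,0,0,0], travel=[[-0.01,-0.076,0],[0,0,0],[0,0,0.25],[0,0,0.25],[0,0,0.2],[0,0,0.1],[0,0,0.06],[0,0,0],[0,0,0]], rotation=[[0,0,0],[0,0,0],[0,0,0],[0,0,0],[0,0,0],[0,0,0],[0,0,0],[0,0,0],[0,0,0]])

```text
time: 27.7
tool_pos: [0.5128, 0.2444, 0.0202]
tcp_rot: [3.141, 0.001, 0.008]
wrist_force: [-0.1, 0.1, 0.4]
width: 0.245
grip_force: 50.7
```

Call:
apply_moves(fingers=[0,0,0], travel=[[0,0,0.05],[0,0,0.05],[0,0,0]], rotation=[[0,0,0],[0,0,0],[0,0,0]])

```text
time: 28.0
tool_pos: [0.5124, 0.2443, 0.0148]
tcp_rot: [3.141, 0.001, 0.007]
wrist_force: [-0.1, -0.1, 0.1]
width: 0.244
grip_force: 50.7
```

Call:
apply_moves(fingers=[0,0,0], travel=[[0,0,0.02],[0,0,0.02],[0,0,0]], rotation=[[0,0,0],[0,0,0],[0,0,0]])

```text
time: 28.3
tool_pos: [0.5127, 0.2444, 0.0139]
tcp_rot: [3.141, 0.001, 0.008]
wrist_force: [-1.7, -0.6, 6.3]
width: 0.244
grip_force: 51.6
```

Call:
apply_moves(fingers=[0.42,0.42,0.42,0.42,0.42,0.42,0.42,0.42,0.42,0.42], travel=[[0,0,0],[0,0,0],[0,0,0],[0,0,-0.2],[0,0,-0.6],[0,0,-0.9],[0,0,-0.9],[0,0.4,-0.9],[0,0.6,-0.9],[0,0,0]], rotation=[[0,0,0],[0,0,0],[0,0,0],[0,0,0],[0,0,0],[0,0,0],[0,0,0],[0,0,0],[0,0,0],[0,0,0]])

```text
time: 29.3
tool_pos: [0.5158, 0.196, 0.2386]
tcp_rot: [-3.139, 0.001, -0.029]
wrist_force: [1.2, 0.5, -0.1]
width: 0.419
grip_force: 0.0
```

```bash
python3 - <<'E'
from av import *
T,c=avg(4);print(T[:3,3])
for st,ce in reds(c): print(st,onz(c,(st[0]+st[2]/2,st[1]),.032),onz(c,(st[0]+st[2]/2,st[1]+st[3]),.032))
cs=read_camera("scene");ct=read_camera("top");cv2.imwrite("pics/s2.png",cs["image"][:,:,::-1])
M={}
for n in("lid_edge","lid_pad","lid_hinge"):
    for cam in("scene","top"): 
        M[n,cam]=[(np.round(d["location"],1).tolist(),round(d["p"],2)) for d in tip_of(cam,n)];print(n,cam,M[n,cam])
    a,b=M[n,"scene"],M[n,"top"]
    if a and b: print(n,[tri(ray(cs,x[0]),ray(ct,y[0])) for x in a for y in b])
# predicted lid edge for angles
for th in(1.8,1.9,2.0):
    P=np.array([.558,.1917+.101-.202*-np.cos(th)*-1,.042+.202*np.sin(th)]);print(th,P,proj(cs,P).round(1),proj(ct,P).round(1))
a=cv2.resize(cs["image"][200:320,310:490,::-1],(440,293));w=cv2.resize(c["image"][:300,100:540,::-1],(440,300))
cv2.imwrite("pics/fin.png",cv2.vconcat([a,w]))
E
```

```text
[0.5122 0.1967 0.2314]
[264, 149, 21, 10, 161] [0.5451 0.2432 0.032 ] [0.534  0.2436 0.032 ]
[312, 148, 18, 8, 133] [0.5462 0.1914 0.032 ] [0.5373 0.1914 0.032 ]
[359, 148, 22, 10, 165] [0.5462 0.1369 0.032 ] [0.5352 0.1364 0.032 ]
[266, 160, 21, 57, 1065] [0.5328 0.2414 0.032 ] [0.4656 0.2436 0.032 ]
[312, 160, 19, 56, 1004] [0.5329 0.1908 0.032 ] [0.4669 0.1905 0.032 ]
[358, 160, 21, 56, 1099] [0.5329 0.138  0.032 ] [0.4669 0.135  0.032 ]
lid_edge scene [([439.2, 267.9], 0.62)]
lid_edge top [([151.1, 198.3], 0.57)]
lid_edge [(array([0.5537, 0.355 , 0.2281]), np.float64(0.0017181593416624307))]
lid_pad scene [([440.1, 271.2], 0.74), ([377.2, 231.7], 0.24)]
lid_pad top [([154.2, 198.1], 0.66)]
lid_pad [(array([0.5533, 0.3566, 0.2135]), np.float64(0.0023719192886715486)), (array([0.5874, 0.2648, 0.3322]), np.float64(0.06217672231224752))]
lid_hinge scene [([283.2, 160.8], 0.66), ([300.7, 149.5], 0.66), ([401.7, 286.3], 0.59)]
lid_hinge top [([407.1, 140.4], 0.25)]
lid_hinge [(array([ 0.6397, -0.1741,  0.2724]), np.float64(0.08013426891114213)), (array([ 0.6211, -0.1465,  0.3334]), np.float64(0.0965922289830472)), (array([0.677 , 0.0598, 0.3786]), np.float64(0.2786999213260705))]
1.8 [0.558  0.3386 0.2387] [434.  262.4] [157.2 195.8]
1.9 [0.558  0.358  0.2332] [440.7 269.1] [149.8 195.9]
2.0 [0.558  0.3768 0.2257] [446.9 276. ] [142.9 196.2]
```

View pics/fin.png

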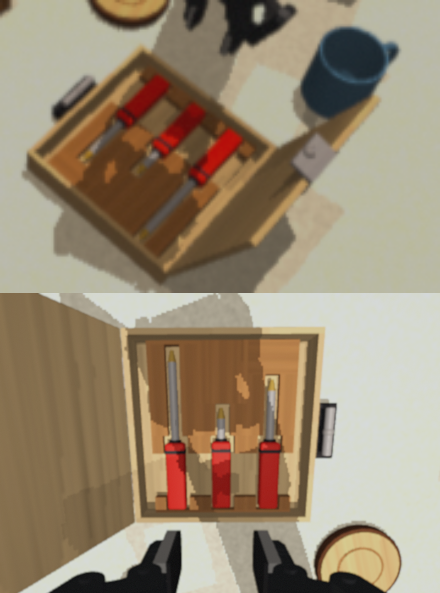

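All three pens lie flat in their own rows, and the lid leans open at about 1.87 rad. Now I bring the shut fingers behind the lid.

Call:
apply_moves(fingers=[0,0,0,0,0,0,0,0,0,0,0], travel=[[0,0,-0.75],[0,0,-0.75],[0.17,-0.9,0],[0.17,-0.9,0],[0.17,-0.9,0],[0.17,-0.9,0],[0.17,-0.9,0],[0,0,0],[0,0,0.6],[0,0,0.6],[0,0,0.6]], rotation=[[0,0,0],[0,0,0],[0,0,0],[0,0,0],[0,0,0],[0,0,0],[0,0,0],[0,0,0],[0,0,0],[0,0,0],[0,0,0]])

```text
time: 31.0
tool_pos: [0.5539, 0.4215, 0.2138]
tcp_rot: [3.141, 0.002, 0.008]
wrist_force: [-0.1, 0.5, -0.2]
width: 0.0
grip_force: 0.0
```

```bash
python3 - <<'E'
from av import *
T,c=avg(3);print(T[:3,3],read_state()["wrist_force"])
E
```

```text
[0.5514 0.4195 0.2088] [-0.1803 -0.2977 -0.0631]
```

Call:
apply_moves(fingers=[0,0,0,0,0,0,0,0,0,0,0], travel=[[0,0.5,0],[0,0.3,0],[0,0.2,0],[0,0.2,0],[0,0.2,0],[0,0.2,0],[0,0.2,0],[0,0.2,0],[0,0.2,0],[0,0.2,0],[0,0.2,0]], rotation=[[0,0,0],[0,0,0],[0,0,0],[0,0,0],[0,0,0],[0,0,0],[0,0,0],[0,0,0],[0,0,0],[0,0,0],[0,0,0]])

```text
time: 32.25
tool_pos: [0.5538, 0.2908, 0.2143]
tcp_rot: [3.141, 0.001, 0.007]
wrist_force: [0.3, 0.9, -1.8]
width: -0.002
grip_force: 0.5
```

Call:
apply_moves(fingers=[0,0,0,0,0,0,0,0,0,0,0,0], travel=[[0,0.25,0],[0,0.25,0],[0,0.25,0],[0,0.25,0],[0,0.25,0],[0,0.25,0.05],[0,0.25,0.05],[0,0.25,0.1],[0,0.25,0.1],[0,0,0],[0,0,0],[0,0,0]], rotation=[[0,0,0],[0,0,0],[0,0,0],[0,0,0],[0,0,0],[0,0,0],[0,0,0],[0,0,0],[0,0,0],[0,0,0],[0,0,0],[0,0,0]])

```text
time: 33.45
tool_pos: [0.5544, 0.1795, 0.2]
tcp_rot: [3.141, 0.002, 0.008]
wrist_force: [-0.0, 0.3, 0.1]
width: 0.005
grip_force: 0.0
```

```bash
cat > lid.py <<'E'
from av import *
T,c=avg(2);print(T[:3,3],read_state()["time"])
cs=read_camera("scene");ct=read_camera("top");cv2.imwrite("pics/s3.png",cs["image"][:,:,::-1])
for n in("lid_edge","lid_pad"):
    a=tip_of("scene",n);b=tip_of("top",n);print(n,[(np.round(d["location"],1).tolist(),round(d["p"],2)) for d in a[:2]],[(np.round(d["location"],1).tolist(),round(d["p"],2)) for d in b[:2]])
    if a and b: print(tri(ray(cs,a[0]["location"]),ray(ct,b[0]["location"])))
for th in(0,.08,.3,.6,.9,1.1,1.4):
    P=np.array([.558,.2925-.202*np.cos(th),.042+.202*np.sin(th)]);print(th,P.round(3),proj(cs,P).round(1),proj(ct,P).round(1))
E
python3 lid.py
```

```text
[0.5544 0.1797 0.2001] 33.55
lid_edge [([360.3, 225.0], 0.73)] [([250.8, 199.5], 0.84), ([303.8, 265.9], 0.63)]
(array([0.5567, 0.1317, 0.1619]), np.float64(0.00019819498343991003))
lid_pad [([367.1, 228.2], 0.88)] [([244.6, 202.6], 0.7), ([359.4, 128.1], 0.46)]
(array([0.5489, 0.1484, 0.1562]), np.float64(0.0006582013354327947))
0 [0.558 0.09  0.042] [345.  238.9] [272.2 202.6]
0.08 [0.558 0.091 0.058] [345.6 236.2] [271.4 202.1]
0.3 [0.558 0.1   0.102] [348.9 230. ] [266.4 200.9]
0.6 [0.558 0.126 0.156] [357.9 225.2] [253.5 199.2]
0.9 [0.558 0.167 0.2  ] [372.2 225.5] [233.8 197.7]
1.1 [0.558 0.201 0.222] [384.2 229.1] [217.8 196.8]
1.4 [0.558 0.258 0.241] [405.  239.7] [191.4 195.9]
```

The lid is at about 0.64 rad and sinking on its own. I move above the pad while it settles.

Call:
apply_moves(fingers=[0,0,0,0,0,0,0,0,0,0,0,0], travel=[[0,0.35,0],[0,0.35,0],[0,0.35,0],[0,0.35,0],[0,0,0],[0,0,0],[0,0,0],[0,0,0],[0,0,0],[0,0,0],[0,0,0],[0,0,0]], rotation=[[0,0,0],[0,0,0],[0,0,0],[0,0,0],[0,0,0],[0,0,0],[0,0,0],[0,0,0],[0,0,0],[0,0,0],[0,0,0],[0,0,0]])

```text
time: 35.05
tool_pos: [0.5542, 0.1095, 0.1999]
tcp_rot: [3.141, 0.002, 0.008]
wrist_force: [0.8, -0.3, -0.8]
width: -0.002
grip_force: 0.0
```

```bash
python3 lid.py | head -6
```

```text
[0.5543 0.1094 0.1999] 35.15
lid_edge [([346.0, 234.6], 0.84)] [([272.7, 202.8], 0.86)]
(array([0.5552, 0.0883, 0.0606]), np.float64(0.0013187335939188565))
lid_pad [([352.2, 238.1], 0.94)] [([264.0, 202.5], 0.84)]
(array([0.5553, 0.111 , 0.0683]), np.float64(0.0013463109961307168))
0 [0.558 0.09  0.042] [345.  238.9] [272.2 202.6]
```

Call:
apply_moves(fingers=[0,0,0,0,0,0,0,0,0], travel=[[0,0,0.6],[0,0,0.6],[0,0,0.6],[0,0,0.5],[0,0,0.1],[0,0,0.05],[0,0,0.05],[0,0,0.05],[0,0,0]], rotation=[[0,0,0],[0,0,0],[0,0,0],[0,0,0],[0,0,0],[0,0,0],[0,0,0],[0,0,0],[0,0,0]])

```text
time: 36.35
tool_pos: [0.5557, 0.1093, 0.0734]
tcp_rot: [3.141, 0.001, 0.011]
wrist_force: [0.1, -0.7, -0.6]
width: -0.001
grip_force: 0.0
```

Call:
apply_moves(fingers=[0,0,0,0,0,0], travel=[[0,0,0.04],[0,0,0.04],[0,0,0.04],[0,0,0.04],[0,0,0.04],[0,0,0]], rotation=[[0,0,0],[0,0,0],[0,0,0],[0,0,0],[0,0,0],[0,0,0]])

```text
time: 36.95
tool_pos: [0.5553, 0.109, 0.0644]
tcp_rot: [3.141, 0.002, 0.008]
wrist_force: [-3.9, -2.1, 11.4]
width: 0.002
grip_force: 5.5
```

Call:
apply_moves(fingers=[0,0,0,0,0], travel=[[0,0,0.03],[0,0,0.03],[0,0,0.03],[0,0,0.03],[0,0,0]], rotation=[[0,0,0],[0,0,0],[0,0,0],[0,0,0],[0,0,0]])

```text
time: 37.45
tool_pos: [0.5549, 0.1092, 0.0563]
tcp_rot: [3.141, 0.001, 0.008]
wrist_force: [0.2, 0.4, -0.2]
width: 0.002
grip_force: 0.0
```

Call:
apply_moves(fingers=[0,0,0,0], travel=[[0,0,0.04],[0,0,0.03],[0,0,0.02],[0,0,0]], rotation=[[0,0,0],[0,0,0],[0,0,0],[0,0,0]])

```text
time: 37.85
tool_pos: [0.5547, 0.1093, 0.052]
tcp_rot: [3.141, 0.002, 0.006]
wrist_force: [-1.4, -0.1, 3.3]
width: -0.0
grip_force: 1.8
```

Call:
apply_moves(fingers=[0,0,0], travel=[[0,0,0.02],[0,0,0.01],[0,0,0]], rotation=[[0,0,0],[0,0,0],[0,0,0]])

```text
time: 38.15
tool_pos: [0.5548, 0.1093, 0.0519]
tcp_rot: [3.141, 0.002, 0.007]
wrist_force: [-5.6, -0.8, 12.6]
width: -0.002
grip_force: 6.1
```

The lid stands firm at 12.6 N with no further sinking, so it is shut. I withdraw and check.

Call:
apply_moves(fingers=[0,0,0,0,0,0], travel=[[0,0,-0.2],[0,0,-0.8],[0,0,-0.9],[0,0,-0.9],[0,0,0],[0,0,0]], rotation=[[0,0,0],[0,0,0],[0,0,0],[0,0,0],[0,0,0],[0,0,0]])

```text
time: 38.75
tool_pos: [0.5557, 0.1095, 0.1926]
tcp_rot: [-3.141, -0.002, -0.015]
wrist_force: [-0.3, -0.5, -0.5]
width: -0.005
grip_force: 0.0
```

```bash
python3 lid.py | head -7
```

```text
[0.5539 0.1092 0.1898] 38.85
lid_edge [([344.7, 237.8], 0.64)] [([274.8, 202.7], 0.8)]
(array([0.5565, 0.0852, 0.0405]), np.float64(0.002064987243379734))
lid_pad [([361.5, 198.3], 0.7), ([351.8, 242.0], 0.58)] [([263.2, 202.6], 0.88)]
(array([0.5386, 0.0992, 0.2316]), np.float64(0.009367927208558417))
0 [0.558 0.09  0.042] [345.  238.9] [272.2 202.6]
0.08 [0.558 0.091 0.058] [345.6 236.2] [271.4 202.1]
```

The lid edge is measured at z ≈ 0.041, which means shut.

```bash
python3 -c "
from workcell import *
print(finish_job())"
```

```text
the job is handed in; nothing more can be done
None
```

The three pens were laid flat in their own rows, the lid was pressed past its catch until it held firm at about 13 N, and the job was handed in at about 39 s; no judging result came back.

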